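# Pack calibration weights in the dry box, seal and lock it

### The job

Pack away the calibration weights: put every weight on the bench into the dry box, lay the lid on it and press it down one corner after another until it is flat and fully sealed all round. Then lower the T-key down the lock shaft onto the square stem, turn it clockwise to the end stop to lock the lid, and put the key back upright in its stand. Leave the mug, the wrench and the red-banded tin where they are.

Things in the scene. Friction and masses are not known exactly. Their poses are not given: they have to be found in the camera images.
- drybox: White open dry box fixed to the bench, 150 (x) x 200 (y) x 76 mm high, walls and floor 6 mm thick; origin under the middle of the box, on the bench; z up. Each corner has a 22 mm square post inside (centres x = +-58, y = +-83 mm) carrying a black rubber gasket pad. On its -y end stands a green lock housing, 66 x 54 x 130 mm high, with a vertical shaft centred at x = 0, y = -148 mm.
- drybox_in (a point): Middle of the dry box's inner floor, 6 mm above the bench, axes as the box. Inside it is 138 (x) x 188 (y) mm and 70 mm deep, less the corner posts. Three weights stand well in a row at x = 0; y = -46, 0, 46 mm from here, put down with the fingers closing along x.
- shaft_mouth (a point): Centre of the mouth of the 38 mm square lock shaft, at the top of the green housing (130 mm above the bench). Same axes as the dry box. As the stem turns, two orange tongues come out of the housing over the lid's edge, 3.5 mm above a sealed lid; a lid still up stops them.
- stem_top (a point): Tip of the brass square stem at the bottom of the shaft, 88 mm below the mouth, on the shaft's axis; its x and y axes are square to the stem's faces and turn with it. The stem is 14 mm square for 22 mm from the shaft's floor, then a cone 8 mm high (14 mm wide at its foot) ends it.
- stem (a joint): Turn of the square stem in rad: about 0 unlocked, grows clockwise seen from above, 1.4 is the locked end stop. It turns with 0.05 N m of friction and stays where it is left; do not force it past the stop.
- seal0 (a joint): How far the black gasket pad in the dry box's -x -y corner is pressed down, in m: 0 up (6 mm proud of the box rim), 0.006 fully down, flush with the rim. 20 mm square pad, centre at box x = -58, y = -83 mm. It yields at about 10 N and stays where it is left.
- seal1 (a joint): How far the black gasket pad in the dry box's -x +y corner is pressed down, in m: 0 up (6 mm proud of the box rim), 0.006 fully down, flush with the rim. 20 mm square pad, centre at box x = -58, y = 83 mm. It yields at about 10 N and stays where it is left.
- seal2 (a joint): How far the black gasket pad in the dry box's +x +y corner is pressed down, in m: 0 up (6 mm proud of the box rim), 0.006 fully down, flush with the rim. 20 mm square pad, centre at box x = 58, y = 83 mm. It yields at about 10 N and stays where it is left.
- seal3 (a joint): How far the black gasket pad in the dry box's +x -y corner is pressed down, in m: 0 up (6 mm proud of the box rim), 0.006 fully down, flush with the rim. 20 mm square pad, centre at box x = 58, y = -83 mm. It yields at about 10 N and stays where it is left.
- lid_grip (a point): Centre of the white handle bar of the loose green lid (0.35 kg); bar 80 mm along y, 14 mm wide (x) and high. Plate 150 (x) x 200 (y) x 8 mm, its top 23 mm below this point; under it a black rim, 8 mm high, enters the box mouth with 4 mm of play, either way round. On its four pads this point is 113 mm above the bench, sealed 107. Press on the yellow corner dots (x = +-58, y = +-83 mm).
- tkey_grip (a point): Centre of the orange crossbar of the T-key (0.22 kg), bar 70 mm along x, 14 mm wide (y) and high. Its foot, 150 mm below, is a square socket, 24 mm outside, 15.6 mm inside, 26 mm deep, sides parallel to the bar's x and y; shank 14 mm round. Fully down on the stem this point is 166 mm above the bench; in its stand, 158 mm.
- stand: Dark steel key stand fixed to the bench, 62 x 62 x 80 mm high, origin under its middle; a 38 mm square bore in its middle, floor 8 mm above the bench, holds the T-key upright.
- weight0_mid (a point): Half-way up a steel calibration weight (about 0.27 kg), standing on the bench, 54 mm high: a 36 mm wide round body 30 mm high with a 16 mm wide round grip stem 24 mm high on top (its middle 15 mm above this point). May be absent.
- weight1_mid (a point): Half-way up a brass calibration weight (about 0.27 kg), standing on the bench, 54 mm high: a 36 mm wide round body 30 mm high with a 16 mm wide round grip stem 24 mm high on top (its middle 15 mm above this point). May be absent.
- weight2_mid (a point): Half-way up a steel calibration weight (about 0.27 kg), standing on the bench, 54 mm high: a 36 mm wide round body 30 mm high with a 16 mm wide round grip stem 24 mm high on top (its middle 15 mm above this point). May be absent.
- weight3_mid (a point): Half-way up a brass calibration weight (about 0.27 kg), standing on the bench, 54 mm high: a 36 mm wide round body 30 mm high with a 16 mm wide round grip stem 24 mm high on top (its middle 15 mm above this point). May be absent.
- mug: White mug, 80 mm wide, 95 mm high, origin under its middle. Leave it alone.
- wrench: Steel wrench, 170 mm long, lying flat. Leave it alone.
- tin: Round tin with a red band and pale lid, 90 mm wide, 60 mm high, origin under its middle. Leave it alone.
Mind the look-alikes: they are no part of the job. Leave any black, green or pink look-alike of the part that bears weight3_mid alone.

How it is judged:
By the outcome, as a careful person would: the job done as asked, in the order asked, and still so for the second after the job is handed in, with the robot touching nothing.
Of weight0, weight1, weight2, weight3 only 2 to 3 are there at a start; the rules pass over those that are not, and their reading is None.
At some moment in a run one of weight0, weight1, weight2, weight3 may be knocked a few centimetres aside while the robot is not near it.
It also fails if it takes over 208 s, if anything falls off the work surface, if the arm or the gripper's body presses on something with over 40 N, if the wrist force passes 120 N, or if a joint passes its speed limit or range.

### The arm

A 6-joint arm with a two-finger parallel gripper is mounted at the origin on the work surface. World frame = base frame: x ahead of the robot, y to its left, z up, the work surface at z = 0. Lengths are in m, angles in rad, forces in N, time in s.
With the tool pointing down it reaches from about 0.35 to 0.85 m from the base axis. Payload 8.1 kg.
Tool frame: the origin (TCP) lies where the fingers leave the gripper's body, on its centre line; the fingertips stand 84 mm ahead of it and the grasp point (between the pads) lies 65 mm ahead of it; z points along the fingers, y is the line along which they close (so a half turn about z gives the same grasp; the last joint's range is limited). The gripper opens to 93 mm and grips with 3 to 60 N. Pads are 15 mm wide; open, the fingers measure 128 mm over their backs; the gripper's body (75 mm by 188 mm) begins 65 mm behind the grasp point.
Start: joints at [1.07, 0.13, 1.488, -0, 1.523, -0.085], TCP at [0.242, 0.549, 0.303] pointing down, gripper open.
Joint ranges: [-2.96, 2.96], [-0.89, 2.26], [0.02, 2.5], [-1.34, 4.48], [0, 2.73], [-2.66, 2.66]. Speed limits (rad/s): [2.39, 2.39, 2.79, 3.14, 3.14, 3.14].

### API

Orientations are given as a rotation vector (axis times angle).
In Python, from plant import robot gives the robot as it stands.
- The arm moves only by the shell command python3 -m jog 'ROWS' [FORCE]. ROWS is text: rows parted by semicolons, each of 5 numbers parted by spaces: the opening, from 0 (shut) to 1 (fully open), then the shift along the tool's x, y, z in m, then the turn about the tool's z in degrees. A call has 1 to 10 rows; each row shifts and turns the commanded pose from where the row before left it, along the tool's axes as they then stand; what a row does not reach is not made up. A row lasts 1/12 s, in which the tool goes at most 41.7 mm and 7.16 degrees, less where a joint would pass 70% of its speed; a pose out of reach is approached as far as the arm can. A call with a gripper value outside its range is refused whole. The fingers move at their own pace and stop on an object; FORCE is the grip in N (left out, the last holds). Time passes only in rows, so rows that do not move let the fingers close. It gives the time, the measured TCP pose, the force, the opening and the grip force at its end, in the units of the state.
- robot.read_state(): the state, without advancing time (a new reading comes with each control period).
- robot.read_camera(name): name is "side" or "top"; returns a dict with "color" (384x512x3 uint8, red, green, blue), "intrinsics" (3x3 intrinsics, pixels), "pose" (4x4, takes a point from camera to world coordinates). Camera axes: x right, y down, z forward; pixel columns grow to the right and rows downward; lengths in m; the calibration is good to about 2 mm. A picture is of the moment at which its call begins. There is no depth.
- robot.close_job(): hands the job in; it is judged then, once.
The state is a dict: "t": time; "q": joint angles; "dq": joint speeds; "joint_torque": joint torques, N m; "tool_pos": TCP position; "orientation": TCP orientation; "force": force on the tool from outside, world axes, zero at the start; "wrist_torque": the same for the moment, N m; "opening": finger opening in m; "gripper_force": force on a finger pad.
Only numpy, scipy, OpenCV 4.12 (cv2) and the standard library are available. Lean on these libraries where they do the work, as an engineer would, in place of code of your own. Each camera call takes 0.05 s, during which the arm holds its last target. There are 200 camera calls.

## Working session

There is one attempt and no reset: what is moved stays moved. The work goes in short steps, Python scripts to look and compute and a shell command to move; the robot and the scene stay as the last step left them, time stands still between calls to the robot, and variables do not carry over. Pictures are saved under pics/ and viewed, at most 14 in all, crops included, and the job is handed in when it is done.

```bash
mkdir -p pics; ls; python3 - <<'E'
from plant import robot
import cv2,numpy as np
np.set_printoptions(precision=4,suppress=True)
for n in("top","side"):
    c=robot.read_camera(n);cv2.imwrite(f"pics/{n}0.png",cv2.resize(c["color"][:,:,::-1],(800,600)) )
    print(n,c["intrinsics"],c["pose"])
s=robot.read_state();print(s)
E
```

```text
pics
top [[424.0671   0.     254.1185]
 [  0.     424.0671 192.9015]
 [  0.       0.       1.    ]] [[ 0.0069 -0.9955  0.0947  0.4588]
 [-0.9999 -0.0082 -0.0133 -0.0431]
 [ 0.0141 -0.0946 -0.9954  1.3372]
 [ 0.      0.      0.      1.    ]]
side [[410.9184   0.     255.4935]
 [  0.     410.9184 188.6575]
 [  0.       0.       1.    ]] [[ 0.788  -0.3623  0.4977  0.0422]
 [-0.6156 -0.4665  0.6351 -0.747 ]
 [ 0.002  -0.8069 -0.5907  0.7772]
 [ 0.      0.      0.      1.    ]]
{'t': 0.1, 'q': array([ 1.0696,  0.1311,  1.4892, -0.    ,  1.523 , -0.0854]), 'dq': array([-0.001 , -0.0027, -0.0004,  0.001 ,  0.0019, -0.0008]), 'joint_torque': array([  0.0013, -56.1339, -49.3097,   0.077 ,   0.0291,   0.    ]), 'tool_pos': array([0.2422, 0.5485, 0.3018]), 'orientation': array([-0.6483, -3.0735,  0.0026]), 'force': array([-0.1361, -0.4124,  0.7343]), 'wrist_torque': array([ 0.0055, -0.0071, -0.0376]), 'gripper_force': 0.0, 'opening': 0.09269312357014435}
```

View pics/top0.png

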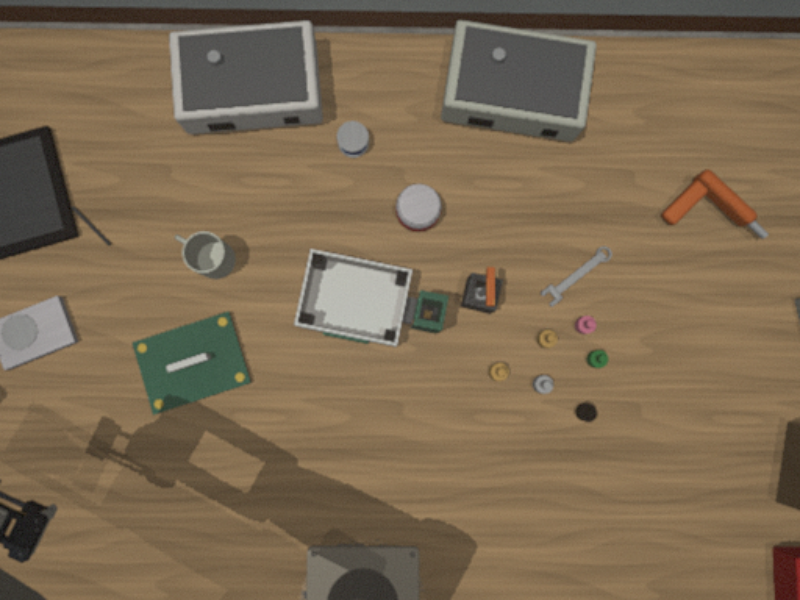

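View pics/side0.png

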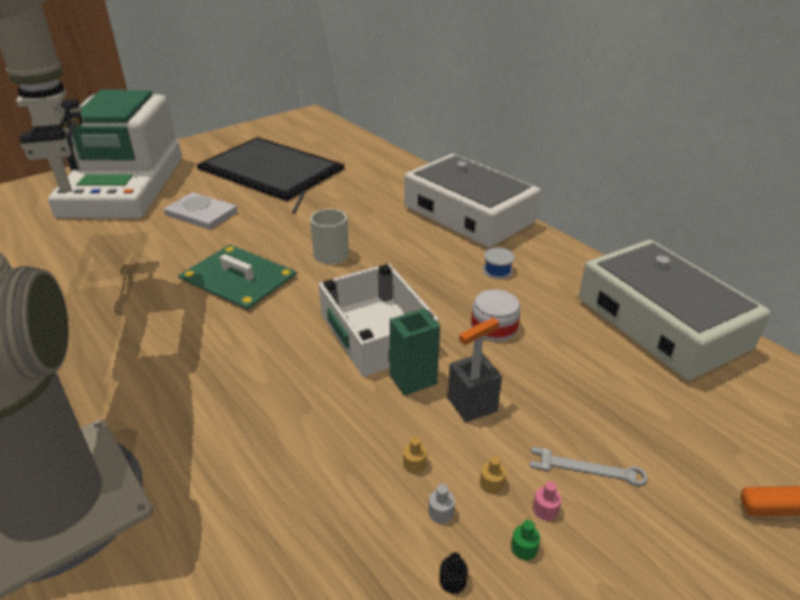

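Top view (800×600): open box (355,297), lock housing (431,311), key in its stand (483,290), lid (192,362), mug (207,254), tin (419,206), wrench (577,277). The candidate weights are brass (548,339), brass (499,371), steel (544,384), pink (586,325), green (598,359) and black (586,412). Only the two brass ones and the steel one fit the description. I'll confirm that in an enlarged crop and measure.

```bash
cat > h.py <<'E'
from plant import robot
import cv2,numpy as np
np.set_printoptions(precision=4,suppress=True)
def cast(c,uv,z):
    K,P=c["intrinsics"],c["pose"]
    uv=np.atleast_2d(np.asarray(uv,float))
    d=(np.c_[uv,np.ones(len(uv))]@np.linalg.inv(K).T)@P[:3,:3].T
    return P[:3,3]+d*((z-P[2,3])/d[:,2])[:,None]
def tri(c1,p1,c2,p2):
    A=[];b=[]
    for c,p in((c1,p1),(c2,p2)):
        o=c["pose"][:3,3];d=cast(c,p,0)[0]-o;d/=np.linalg.norm(d)
        M=np.eye(3)-np.outer(d,d);A.append(M);b.append(M@o)
    return np.linalg.lstsq(np.vstack(A),np.hstack(b),rcond=None)[0]
def proj(c,X):
    R=c["pose"];x=(np.atleast_2d(X)-R[:3,3])@R[:3,:3]@c["intrinsics"].T
    return x[:,:2]/x[:,2:]
def blobs(c,lo,hi,roi=None,amin=8):
    hsv=cv2.cvtColor(c["color"],cv2.COLOR_RGB2HSV);m=cv2.inRange(hsv,np.array(lo),np.array(hi))
    if roi:
        k=np.zeros_like(m);x0,y0,x1,y1=roi;k[y0:y1,x0:x1]=255;m&=k
    n,_,st,ce=cv2.connectedComponentsWithStats(m)
    return [(ce[i],st[i,4],m) for i in range(1,n) if st[i,4]>=amin]
def rect(c,X,uvs,z): return cv2.minAreaRect(cast(c,uvs,z)[:,:2].astype(np.float32)*1000)
def state():
    s=robot.read_state();R=cv2.Rodrigues(s["orientation"])[0]
    return s,R
E
python3 - <<'E'
from h import *
t=robot.read_camera("top");s=robot.read_camera("side")
def crop(c,x0,y0,x1,y1,f): return cv2.resize(c["color"][y0:y1,x0:x1,::-1],None,fx=f,fy=f,interpolation=cv2.INTER_CUBIC)
cv2.imwrite("pics/crop1.png",np.vstack([crop(t,300,160,400,280-10,5)[:550,:500]]))
cv2.imwrite("pics/crop2.png",crop(t,185,155,325,225,5.7))
for nm,c in(("top",t),("side",s)):
  for l,lo,hi in(("orange",(3,170,120),(14,255,255)),("yellow",(20,120,120),(32,255,255)),("green",(65,60,30),(90,255,255))):
    for ce,a,_ in blobs(c,lo,hi): print(nm,l,ce,a)
for u in [(499/1.5625,371/1.5625),(548/1.5625,339/1.5625),(544/1.5625,384/1.5625)]:
    x,y=map(int,u);print(cv2.cvtColor(t["color"],cv2.COLOR_RGB2HSV)[y-1:y+2,x-1:x+2].reshape(-1,3).tolist(), cast(t,u,.054))
E
```

```text
top orange [465.9004 125.3284] 271
top orange [438.4454 128.8122] 229
top yellow [142.     205.2917] 24
top yellow [ 90.5    222.2727] 22
top yellow [153.0909 240.9091] 22
top yellow [100.9  257.85] 20
top green [275.1063 199.0145] 207
top green [122.3439 231.6994] 2608
top green [224.5   216.375] 8
side orange [305.7786 210.2901] 131
side orange [494.2485 318.1133] 503
side yellow [146.3077 159.    ] 13
side yellow [120.8125 174.5   ] 16
side yellow [182.6471 173.7059] 17
side yellow [157.55 191.35] 20
side yellow [270.625 290.125] 8
side green [72.5083 67.2015] 665
side green [66.126 91.626] 524
side green [ 66.8875 115.0125] 80
side green [152.0193 177.4454] 1190
side green [215.9608 209.0686] 102
side green [264.5509 223.9789] 1374
side green [336.1111 345.7111] 225
[[19, 132, 114], [19, 129, 136], [19, 127, 156], [18, 125, 120], [19, 127, 159], [19, 127, 169], [20, 130, 126], [19, 131, 167], [19, 129, 170]] [[ 0.4475 -0.258   0.054 ]]
[[20, 119, 101], [18, 121, 114], [19, 127, 156], [18, 123, 91], [19, 126, 123], [18, 128, 163], [19, 130, 100], [19, 124, 113], [18, 128, 155]] [[ 0.5099 -0.3538  0.054 ]]
[[19, 23, 90], [10, 7, 103], [8, 8, 133], [40, 16, 97], [0, 4, 133], [20, 5, 152], [23, 10, 102], [23, 7, 139], [23, 7, 153]] [[ 0.4231 -0.3448  0.054 ]]
```

View pics/crop1.png

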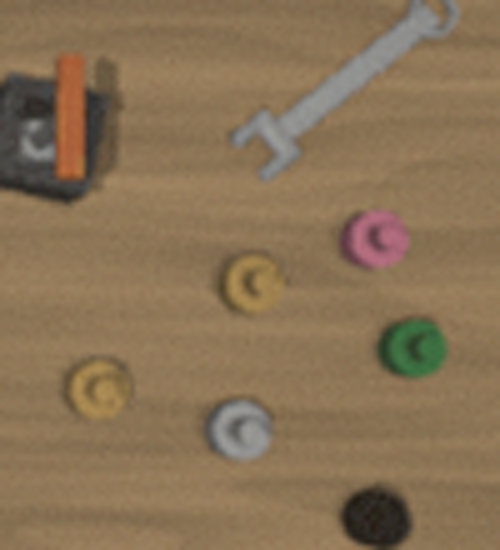

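View pics/crop2.png

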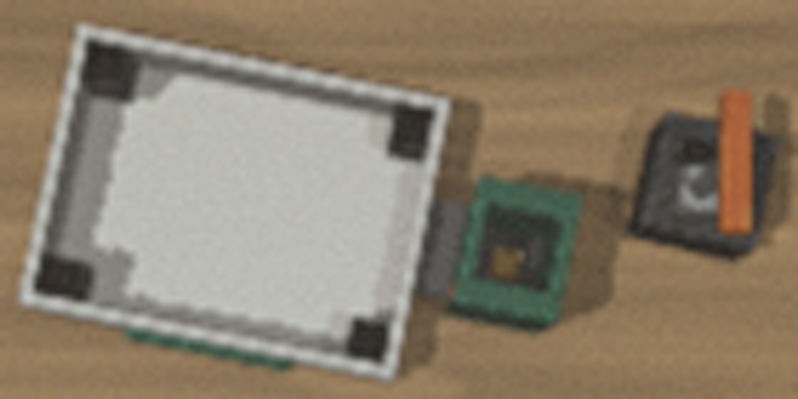

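The crop confirms it: brass (98,388) and (252,283) and steel (240,430) are the real weights. The pink, green and black ones are look-alikes. Next I'll locate everything precisely.

```bash
python3 - <<'E'
from h import *
t=robot.read_camera("top");s=robot.read_camera("side")
C=lambda p,f,o:np.array(p,float)/f+np.array(o)-0.4
# box rim corners
r=C([(80,25),(450,98),(392,380),(22,303)],5.7,(185,155))
X=cast(t,r,.076);print("rim",X[:,:2],"mid",X.mean(0), "len",np.linalg.norm(X[0]-X[1]),np.linalg.norm(X[1]-X[2]))
for a,b in((0,1),(3,2),(3,0),(2,1)): d=X[b]-X[a];print("ang",np.degrees(np.arctan2(d[1],d[0])))
g=C([(110,68),(411,132),(367,341),(63,277)],5.7,(185,155));Y=cast(t,g,.082);print("pads",Y[:,:2],Y.mean(0),"ang",[np.degrees(np.arctan2(*(Y[b]-Y[a])[[1,0]])) for a,b in((0,1),(3,2),(3,0),(2,1))])
sh=C([(484,178),(582,190),(556,320),(458,312)],5.7,(185,155));Z=cast(t,sh,.13);print("hous",Z[:,:2],Z.mean(0))
m=C([(496,210),(564,217),(548,290),(480,282)],5.7,(185,155));Z=cast(t,m,.13);print("shaft",Z.mean(0))
st=C([(662,113),(777,135),(742,255),(630,235)],5.7,(185,155));Z=cast(t,st,.08);print("stand",Z[:,:2],Z.mean(0))
for ce,a,mm in blobs(t,(3,150,100),(14,255,255),(300,140,330,220)):
    ys,xs=np.where(mm);print("keybar",cast(t,ce,.165)[0],a,rect(t,0,np.c_[xs,ys],.165))
ce2=blobs(s,(3,170,120),(14,255,255),(280,190,330,230))[0][0];ce1=blobs(t,(3,150,100),(14,255,255),(300,140,330,220))[0][0]
print("keytri",tri(t,ce1,s,ce2))
D=np.array([b[0] for b in blobs(t,(20,120,120),(32,255,255),(60,180,180,290)) if b[1]>12]);L=cast(t,D,.016);print("lid dots",L,L.mean(0))
w=blobs(t,(0,0,170),(180,60,255),(95,215,145,245),5)
for ce,a,mm in w:
    ys,xs=np.where(mm);print("handle",cast(t,ce,.046)[0],a,rect(t,0,np.c_[xs,ys],.046))
for n,p,q in(("b0",(100,388),(415,456)),("b1",(252,283),(493,474)),("st",(240,430),(442,504))):
    u=C([p],5,(300,160));print(n,cast(t,u,.025)[0],"side",cast(s,np.array(q)/1.5625,.02)[0])
E
```

```text
rim [[ 0.6797  0.1075]
 [ 0.6426 -0.0878]
 [ 0.4941 -0.0583]
 [ 0.5328  0.1348]] mid [0.5873 0.024  0.076 ] len 0.19881430445377327 0.1514131567295276
ang -100.7516161991815
ang -101.31456313399136
ang -10.543499271712873
ang -11.23627911274203
pads [[ 0.656   0.0906]
 [ 0.6236 -0.0673]
 [ 0.514  -0.0451]
 [ 0.5461  0.113 ]] [0.5849 0.0228 0.082 ] ang [np.float64(-101.59673613341417), np.float64(-101.45154771756185), np.float64(-11.512544385296962), np.float64(-11.429699178426453)]
hous [[ 0.5943 -0.1032]
 [ 0.5886 -0.1525]
 [ 0.5231 -0.1395]
 [ 0.5268 -0.0904]] [ 0.5582 -0.1214  0.13  ]
shaft [ 0.5583 -0.1224  0.13  ]
stand [[ 0.6351 -0.1992]
 [ 0.624  -0.2597]
 [ 0.5606 -0.2408]
 [ 0.5706 -0.1822]] [ 0.5975 -0.2205  0.08  ]
keybar [ 0.5988 -0.2245  0.165 ] 130 ((599.4403686523438, -224.1659698486328), (13.9956693649292, 67.51522827148438), 89.60511779785156)
keytri [ 0.6002 -0.2258  0.1617]
lid dots [[0.5422 0.2876 0.016 ]
 [0.4886 0.4447 0.016 ]
 [0.4327 0.2503 0.016 ]
 [0.3802 0.4079 0.016 ]] [0.4609 0.3476 0.016 ]
handle [0.4606 0.3469 0.046 ] 88 ((460.55511474609375, 347.0047302246094), (9.603047370910645, 75.35597229003906), 19.002655029296875)
b0 [ 0.448  -0.2636  0.025 ] side [ 0.449 -0.267  0.02 ]
b1 [ 0.5134 -0.3586  0.025 ] side [ 0.5173 -0.3617  0.02  ]
st [ 0.4228 -0.3499  0.025 ] side [ 0.4257 -0.3548  0.02  ]
```

```bash
cat >> h.py <<'E'
def go(x,y,z,ang):
    """grasp-point target & closing-axis angle deg -> turn, then shift in tool axes"""
    s,R=state();cur=np.degrees(np.arctan2(R[1,1],R[0,1]))
    d=(ang-cur+90)%180-90           # world turn (ccw); tool z is down
    T=np.array([x,y,z+.065]);c,q=np.cos(np.radians(d)),np.sin(np.radians(d))
    R2=np.array([[c,-q,0],[q,c,0],[0,0,1]])@R
    print("t %.2f cur %.1f q1 %.2f q6 %.2f | turn %.1f  shift mm"%(s["t"],cur,s["q"][0],s["q"][5],-d),(R2.T@(T-s["tool_pos"])*1000).round(1),"tilt",R[:,2].round(3),"F",s["force"].round(1))
E
python3 -c "
from h import *
go(.52,.15,.237,35)
go(.448,-.265,.237,-11)
go(.448,-.265,.237,35)
go(.448,-.265,.237,90)"
```

```text
t 0.30 cur 66.2 q1 1.07 q6 -0.09 | turn 31.2  shift mm [-486.    -1.2    0.4] tilt [-0.    -0.001 -1.   ] F [-0.8 -0.1  0.1]
t 0.30 cur 66.2 q1 1.07 q6 -0.09 | turn 77.2  shift mm [-759.6  357.2    0.1] tilt [-0.    -0.001 -1.   ] F [-0.8 -0.1  0.1]
t 0.30 cur 66.2 q1 1.07 q6 -0.09 | turn 31.2  shift mm [-784.6 -298.2    0.5] tilt [-0.    -0.001 -1.   ] F [-0.8 -0.1  0.1]
t 0.30 cur 66.2 q1 1.07 q6 -0.09 | turn -23.8  shift mm [-205.7 -813.8    0.9] tilt [-0.    -0.001 -1.   ] F [-0.8 -0.1  0.1]
```

```bash
python3 -m jog '0.5 0 0 0 7;0.5 0 0 0 7;0.5 0 0 0 7;0.5 0 0 0 7;0.5 0 0 0 3.2;0.5 -40 0 0 0' 20 ; python3 -c "
from h import *
go(.52,.15,.237,-11.3)"
```

```text
t: 0.8
tool_pos: [0.2632, 0.5178, 0.3021]
orientation: [-1.449, -2.784, -0.001]
force: [1.3, 0.2, 0.8]
opening: 0.0576
gripper_force: 0.0
t 0.80 cur 35.0 q1 1.01 q6 0.40 | turn 46.3  shift mm [-310.4  323.9   -0.9] tilt [-0.002  0.002 -1.   ] F [1.3 0.2 0.8]
```

```bash
python3 -m jog '0.5 -0.035 0 0 0;0.5 -0.035 0 0 0;0.5 -0.035 0 0 0;0.5 -0.035 0 0 0;0.5 -0.035 0 0 0;0.5 -0.035 0 0 0;0.5 -0.035 0 0 0;0.5 -0.035 0 0 0;0.5 -0.035 0 0 0;0.5 -0.035 0 0 0' >/dev/null; python3 -m jog '0.5 -0.035 0 0 0;0.5 -0.035 0 0 0;0.5 0 0 0 7;0.5 0 0 0 7;0.5 0 0 0 7;0.5 0 0 0 7;0.5 0 0 0 7;0.5 0 0 0 7;0.5 0 0 0 4.3' ; python3 -c "
from h import *
go(.4485,-.265,.237,-11.3)"
```

```text
t: 2.38
tool_pos: [0.507, 0.1705, 0.3027]
orientation: [-2.437, -1.983, 0.0]
force: [0.2, 0.8, 1.1]
opening: 0.0464
gripper_force: 0.0
t 2.38 cur -11.7 q1 0.23 q6 0.43 | turn -0.4  shift mm [-438.6   28.     0.7] tilt [-0.  0. -1.] F [0.2 0.8 1.1]
```

```bash
python3 -m jog '0.5 -0.036 0.003 0 0;0.5 -0.036 0.003 0 0;0.5 -0.036 0.003 0 0;0.5 -0.036 0.003 0 0;0.5 -0.036 0.003 0 0;0.5 -0.036 0.003 0 0;0.5 -0.036 0.003 0 0;0.5 -0.036 0.003 0 0;0.5 -0.036 0.003 0 0;0.5 -0.036 0.001 0 0' >/dev/null; python3 -m jog '0.5 -0.035 0 0 0;0.5 -0.035 0 0 0;0.5 -0.008 0 0 0;0.5 0 0 0 0' ; python3 - <<'E'
from h import *
s=robot.read_camera("side");t=robot.read_camera("top")
cv2.imwrite("pics/s1.png",np.hstack([cv2.resize(s["color"][230:384,200:400,::-1],None,fx=2.5,fy=2.5), cv2.resize(t["color"][200:300,300:400,::-1],None,fx=2.5,fy=2.5,interpolation=2)[:,:].copy() if 0 else cv2.resize(t["color"][180:300,300:400,::-1],(300,385))]))
go(.4485,-.265,.051,-11.3)
E
```

```text
t: 3.55
tool_pos: [0.4476, -0.2665, 0.3026]
orientation: [-2.433, -1.987, 0.001]
force: [0.6, 1.3, -0.3]
opening: 0.0473
gripper_force: 0.0
t 3.65 cur -11.4 q1 -0.63 q6 -0.43 | turn -0.1  shift mm [ -1.2   0.3 186.6] tilt [-0.     0.001 -1.   ] F [-0.3  0.9  0.2]
```

View pics/s1.png

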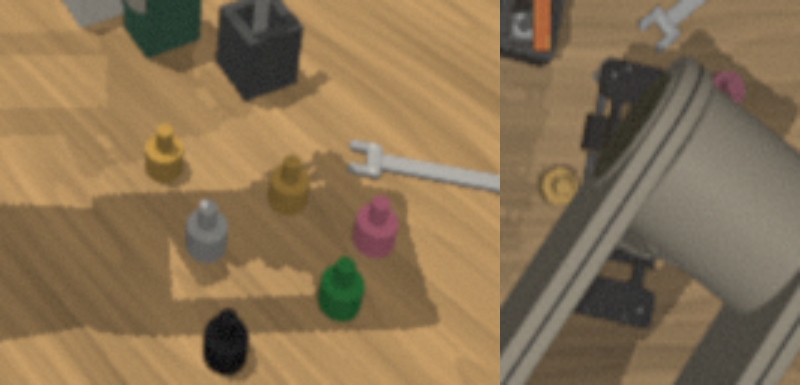

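The side crop shows all three weights in their original places (brass 165,155; brass 290,185; steel 207,230), so I'll descend on the first brass one.

```bash
python3 -m jog '0.5 0 0 0.035 0;0.5 0 0 0.035 0;0.5 0 0 0.035 0;0.5 0 0 0.035 0;0.5 0 0 0.030 0;0.5 0 0 0.015 0;0.5 0 0 0 0' && python3 -c "
from h import *
go(.4485,-.265,.051,-11.3)" && python3 -m jog '0 0 0 0 0;0 0 0 0 0;0 0 0 0 0;0 0 0 0 0;0 0 0 0 0;0 0 0 0 0' 25 && python3 -m jog '0 0 0 -0.03 0;0 0 0 -0.035 0;0 0 0 -0.035 0;0 0 0 -0.035 0;0 0 0 -0.035 0;0 0 0 -0.015 0;0 0 0 0 0'
```

```text
t: 4.23
tool_pos: [0.4465, -0.2607, 0.1133]
orientation: [-2.422, -1.989, 0.003]
force: [0.7, 0.4, 0.2]
opening: 0.0465
gripper_force: 0.0
t 4.23 cur -11.2 q1 -0.63 q6 -0.43 | turn 0.1  shift mm [-3.8  2.8 -2.8] tilt [-0.006  0.005 -1.   ] F [0.7 0.4 0.2]
t: 4.73
tool_pos: [0.449, -0.2648, 0.119]
orientation: [2.428, 1.99, 0.001]
force: [-0.3, 1.2, 4.4]
opening: 0.0152
gripper_force: 25.0
t: 5.32
tool_pos: [0.4499, -0.2655, 0.308]
orientation: [2.424, 1.986, 0.003]
force: [0.1, 0.6, -3.0]
opening: 0.0156
gripper_force: 25.0
```

```bash
python3 -c "
from h import *
go(.595,.0686,.061,-11.3)
go(.586,.0235,.061,-11.3)"
```

```text
t 5.32 cur -11.3 q1 -0.63 q6 -0.43 | turn -0.0  shift mm [356.7  75.5 181.3] tilt [ 0.007 -0.005 -1.   ] F [ 0.1  0.6 -3. ]
t 5.32 cur -11.3 q1 -0.63 q6 -0.43 | turn -0.0  shift mm [310.7  75.5 181.5] tilt [ 0.007 -0.005 -1.   ] F [ 0.1  0.6 -3. ]
```

```bash
python3 -m jog '0 0.034 0.0075 0 0;0 0.034 0.0075 0 0;0 0.034 0.0075 0 0;0 0.034 0.0075 0 0;0 0.034 0.0075 0 0;0 0.034 0.0075 0 0;0 0.034 0.0075 0 0;0 0.034 0.0075 0 0;0 0.034 0.0075 0 0;0 0.034 0.0075 0 0' >/dev/null; python3 -m jog '0 0.017 0 0 0;0 0 0 0 0;0 0 0 0 0' ; python3 -c "
from h import *
go(.595,.0686,.061,-11.3)"
```

```text
t: 6.4
tool_pos: [0.5913, 0.0718, 0.3]
orientation: [-2.426, -1.993, 0.005]
force: [0.3, 0.0, -3.6]
opening: 0.0154
gripper_force: 25.0
t 6.40 cur -11.2 q1 0.03 q6 0.23 | turn 0.1  shift mm [ -2.2   4.9 174. ] tilt [-0.004 -0.    -1.   ] F [ 0.3  0.  -3.6]
```

```bash
python3 -m jog '0 -0.001 0.003 0.03 0;0 0 0 0.035 0;0 0 0 0.035 0;0 0 0 0.03 0;0 0 0 0.02 0;0 0 0 0.015 0;0 0 0 0.007 0;0 0 0 0 0;0 0 0 0 0' ; python3 -c "
from h import *
go(.595,.0686,.061,-11.3)"
```

```text
t: 7.15
tool_pos: [0.5946, 0.0685, 0.1307]
orientation: [-2.431, -1.99, 0.001]
force: [0.3, -0.8, -2.1]
opening: 0.0156
gripper_force: 25.0
t 7.15 cur -11.4 q1 0.03 q6 0.23 | turn -0.1  shift mm [0.2 0.4 4.7] tilt [-0.001 -0.    -1.   ] F [ 0.3 -0.8 -2.1]
```

Lower until it touches, release, rise, then look again.

```bash
python3 -m jog '0 0 0 0.003 0;0 0 0 0.002 0;0 0 0 0 0;0 0 0 0 0' ; python3 -m jog '0.45 0 0 0 0;0.45 0 0 0 0;0.45 0 0 0 0;0.45 0 0 0 0;0.45 0 0 -0.03 0;0.45 0 0 -0.035 0;0.45 0 0 -0.035 0;0.45 0 0 -0.035 0;0.45 0 0 -0.03 0;0.45 0 0 -0.015 0'; python3 - <<'E'
from h import *
s=robot.read_camera("side");t=robot.read_camera("top")
cv2.imwrite("pics/s2.png",np.hstack([cv2.resize(s["color"][150:384,195:395,::-1],(500,585)),cv2.resize(t["color"][190:290,300:400,::-1],(300,585))]))
go(.515,-.36,.054,-11.3);go(.424,-.352,.054,-11.3)
E
```

```text
t: 7.48
tool_pos: [0.5952, 0.0694, 0.1264]
orientation: [2.429, 1.991, 0.001]
force: [0.6, -0.3, -1.5]
opening: 0.0149
gripper_force: 25.0
t: 8.32
tool_pos: [0.5962, 0.0695, 0.3115]
orientation: [2.426, 1.989, 0.009]
force: [0.4, -0.2, -0.2]
opening: 0.0417
gripper_force: 0.0
t 8.42 cur -11.3 q1 0.03 q6 0.23 | turn -0.0  shift mm [-437.5    2.7  191. ] tilt [ 0.008  0.    -1.   ] F [ 0.6 -0.2 -0.4]
t 8.42 cur -11.3 q1 0.03 q6 0.23 | turn -0.0  shift mm [-447.5  -88.1  190.2] tilt [ 0.008  0.    -1.   ] F [ 0.6 -0.2 -0.4]
```

View pics/s2.png

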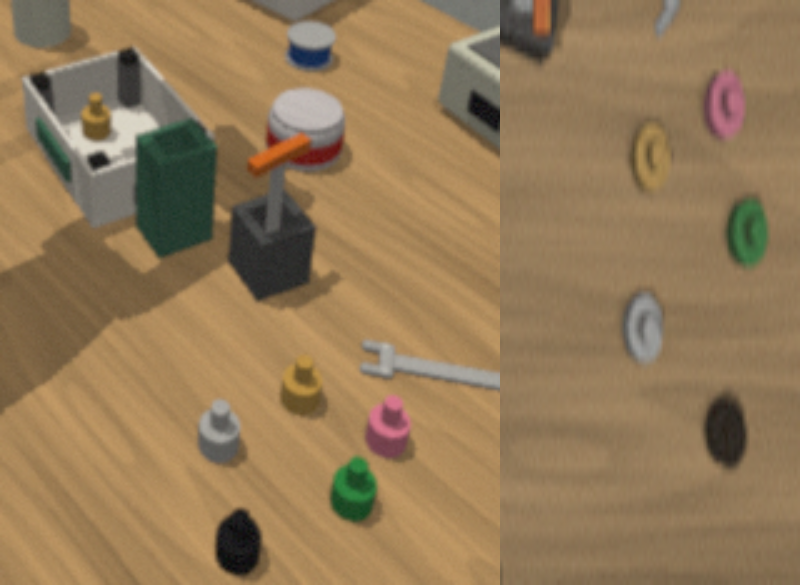

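Brass is upright in the box at (96,118), and the other two haven't moved. Next is the second brass weight.

```bash
python3 -m jog '0.45 -0.036 0 0 0;0.45 -0.036 0 0 0;0.45 -0.036 0 0 0;0.45 -0.036 0 0 0;0.45 -0.036 0 0 0;0.45 -0.036 0 0 0;0.45 -0.036 0 0 0;0.45 -0.036 0 0 0;0.45 -0.036 0 0 0;0.45 -0.036 0 0 0' >/dev/null; python3 -m jog '0.45 -0.036 0 0 0;0.45 -0.036 0 0 0;0.45 -0.006 0.002 0 0;0.45 0 0 0 0;0.45 0 0 0 0' ; python3 -c "
from h import *
go(.515,-.36,.054,-11.3)"
```

```text
t: 9.67
tool_pos: [0.5105, -0.36, 0.3042]
orientation: [-2.429, -1.989, -0.0]
force: [1.0, 0.3, -0.1]
opening: 0.0419
gripper_force: 0.0
t 9.67 cur -11.4 q1 -0.70 q6 -0.50 | turn -0.1  shift mm [  0.6   4.8 185.1] tilt [-0.002  0.002 -1.   ] F [ 1.   0.3 -0.1]
```

```bash
python3 -m jog '0.45 0 0.004 0.03 0;0.45 0 0 0.035 0;0.45 0 0 0.035 0;0.45 0 0 0.035 0;0.45 0 0 0.025 0;0.45 0 0 0.015 0;0.45 0 0 0.011 0;0.45 0 0 0 0;0.45 0 0 0 0' && python3 -c "
from h import *
go(.515,-.36,.054,-11.3)" && python3 -m jog '0 0 0 0 0;0 0 0 0 0;0 0 0 0 0;0 0 0 0 0;0 0 0 0 0;0 0 0 0 0' 25 && python3 -m jog '0 0 0 -0.03 0;0 0 0 -0.035 0;0 0 0 -0.035 0;0 0 0 -0.035 0;0 0 0 -0.035 0;0 0 0 -0.015 0;0 0 0 0 0;0 0 0 0 0' && python3 -c "
from h import *
go(.586,.0235,.061,-11.3)"
```

```text
t: 10.42
tool_pos: [0.5151, -0.3601, 0.1198]
orientation: [-2.428, -1.993, -0.0]
force: [0.1, 0.0, 0.2]
opening: 0.0419
gripper_force: 0.0
t 10.42 cur -11.2 q1 -0.69 q6 -0.50 | turn 0.1  shift mm [ 0.1 -0.1  0.8] tilt [-0.     0.001 -1.   ] F [0.1 0.  0.2]
t: 10.92
tool_pos: [0.5152, -0.3617, 0.1207]
orientation: [2.429, 1.99, 0.001]
force: [0.2, 0.1, 2.4]
opening: 0.0151
gripper_force: 25.0
t: 11.58
tool_pos: [0.5148, -0.3614, 0.3048]
orientation: [2.429, 1.991, 0.0]
force: [0.7, 0.5, -3.5]
opening: 0.0151
gripper_force: 25.0
t 11.58 cur -11.3 q1 -0.69 q6 -0.50 | turn -0.0  shift mm [391.5  -5.7 178.6] tilt [ 0.001 -0.001 -1.   ] F [ 0.7  0.5 -3.5]
```

```bash
python3 -m jog '0 0.036 0 0 0;0 0.036 0 0 0;0 0.036 0 0 0;0 0.036 0 0 0;0 0.036 0 0 0;0 0.036 0 0 0;0 0.036 0 0 0;0 0.036 0 0 0;0 0.036 -0.003 0 0;0 0.036 -0.003 0 0' >/dev/null; python3 -m jog '0 0.026 0 0 0;0 0.006 0 0 0;0 0 0 0 0;0 0 0 0 0;0 0 0 0 0' ; python3 -c "
from h import *
go(.586,.0235,.0625,-11.3)"
```

```text
t: 12.83
tool_pos: [0.5852, 0.023, 0.3031]
orientation: [-2.43, -1.989, 0.004]
force: [-0.7, 0.0, -3.1]
opening: 0.0156
gripper_force: 25.0
t 12.83 cur -11.4 q1 -0.05 q6 0.15 | turn -0.1  shift mm [  0.8   1.1 175.6] tilt [-0.003 -0.001 -1.   ] F [-0.7  0.  -3.1]
```

```bash
python3 -m jog '0 0.001 0.001 0.03 0;0 0 0 0.035 0;0 0 0 0.035 0;0 0 0 0.03 0;0 0 0 0.02 0;0 0 0 0.015 0;0 0 0 0.01 0;0 0 0 0.002 0;0 0 0 0 0;0 0 0 0 0' ; python3 -m jog '0.45 0 0 0 0;0.45 0 0 0 0;0.45 0 0 0 0;0.45 0 0 0 0;0.45 0 0 -0.03 0;0.45 0 0 -0.035 0;0.45 0 0 -0.035 0;0.45 0 0 -0.035 0;0.45 0 0 -0.03 0;0.45 0 0 -0.015 0'; python3 - <<'E'
from h import *
s=robot.read_camera("side");t=robot.read_camera("top")
cv2.imwrite("pics/s3.png",np.hstack([cv2.resize(s["color"][150:384,195:395,::-1],(500,585)),cv2.resize(t["color"][190:290,300:400,::-1],(300,585))]))
go(.424,-.352,.054,-11.3)
E
```

```text
t: 13.67
tool_pos: [0.5874, 0.0244, 0.1284]
orientation: [2.43, 1.99, 0.001]
force: [-1.2, -0.8, -1.7]
opening: 0.0151
gripper_force: 25.0
t: 14.5
tool_pos: [0.5883, 0.0251, 0.3136]
orientation: [2.426, 1.989, 0.008]
force: [0.8, 0.2, 0.4]
opening: 0.0415
gripper_force: 0.0
t 14.60 cur -11.3 q1 -0.04 q6 0.15 | turn -0.0  shift mm [-402.3  -89.2  192.6] tilt [ 0.008 -0.    -1.   ] F [ 0.3  0.4 -0.2]
```

View pics/s3.png

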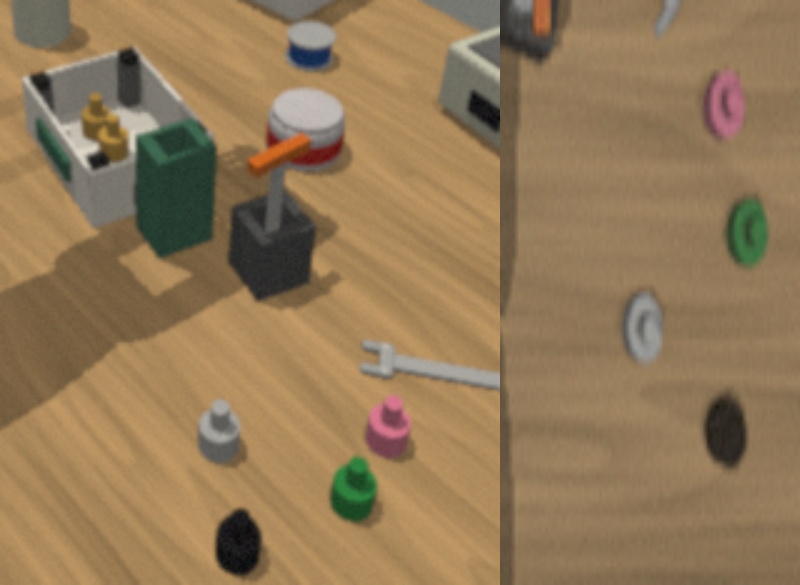

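Two brass weights are in the box and the steel one hasn't moved (side 220,430). I'll fetch it now.

```bash
python3 -m jog '0.45 -0.035 -0.008 0 0;0.45 -0.035 -0.008 0 0;0.45 -0.035 -0.008 0 0;0.45 -0.035 -0.008 0 0;0.45 -0.035 -0.008 0 0;0.45 -0.035 -0.008 0 0;0.45 -0.035 -0.008 0 0;0.45 -0.035 -0.008 0 0;0.45 -0.035 -0.008 0 0;0.45 -0.035 -0.008 0 0' >/dev/null; python3 -m jog '0.45 -0.035 -0.007 0 0;0.45 -0.016 0 0 0;0.45 0 0 0 0;0.45 0 0 0 0;0.45 0 0 0 0' ; python3 - <<'E'
from h import *
s=robot.read_camera("side")
hsv=cv2.cvtColor(s["color"],cv2.COLOR_RGB2HSV)
for ce,a,_ in blobs(s,(0,0,90),(180,45,255),(260,295,310,345)):print(ce,a,cast(s,ce,.022)[0])
go(.424,-.352,.054,-11.3)
E
```

```text
t: 15.85
tool_pos: [0.4232, -0.35, 0.3068]
orientation: [-2.428, -1.991, -0.001]
force: [-0.1, 0.1, -0.4]
opening: 0.042
gripper_force: 0.0
[282.1279 322.8283] 297 [ 0.4229 -0.3553  0.022 ]
t 15.90 cur -11.3 q1 -0.78 q6 -0.59 | turn 0.0  shift mm [ -2.3   1.1 188.1] tilt [-0.     0.001 -1.   ] F [-0.1  0.9 -0.6]
```

```bash
python3 -m jog '0.45 -0.003 0 0.03 0;0.45 0 0 0.035 0;0.45 0 0 0.035 0;0.45 0 0 0.035 0;0.45 0 0 0.025 0;0.45 0 0 0.016 0;0.45 0 0 0.011 0;0.45 0 0 0 0;0.45 0 0 0 0' && python3 -m jog '0 0 0 0 0;0 0 0 0 0;0 0 0 0 0;0 0 0 0 0;0 0 0 0 0;0 0 0 0 0' 25 && python3 -m jog '0 0 0 -0.03 0;0 0 0 -0.035 0;0 0 0 -0.035 0;0 0 0 -0.035 0;0 0 0 -0.035 0;0 0 0 -0.015 0;0 0 0 0 0;0 0 0 0 0' && python3 -c "
from h import *
go(.577,-.0216,.061,-11.3)"
```

```text
t: 16.65
tool_pos: [0.4228, -0.3533, 0.121]
orientation: [-2.428, -1.993, -0.0]
force: [0.4, 0.0, -0.4]
opening: 0.042
gripper_force: 0.0
t: 17.15
tool_pos: [0.4228, -0.3545, 0.1215]
orientation: [2.429, 1.99, 0.0]
force: [0.6, 0.3, 2.2]
opening: 0.0152
gripper_force: 24.9
t: 17.82
tool_pos: [0.4223, -0.3541, 0.3056]
orientation: [2.429, 1.991, 0.0]
force: [-0.4, 0.4, -4.4]
opening: 0.0155
gripper_force: 24.9
t 17.82 cur -11.3 q1 -0.79 q6 -0.59 | turn -0.0  shift mm [356.4  86.4 179.5] tilt [ 0.    -0.001 -1.   ] F [-0.4  0.4 -4.4]
```

```bash
python3 -m jog '0 0.032 0.008 0 0;0 0.032 0.008 0 0;0 0.032 0.008 0 0;0 0.032 0.008 0 0;0 0.032 0.008 0 0;0 0.032 0.008 0 0;0 0.032 0.008 0 0;0 0.032 0.008 0 0;0 0.032 0.008 0 0;0 0.032 0.008 0 0' >/dev/null; python3 -m jog '0 0.028 0.006 0 0;0 0.008 0 0 0;0 0 0 0 0;0 0 0 0 0;0 0 0 0 0' ; python3 -c "
from h import *
go(.577,-.0216,.0635,-11.3)"
```

```text
t: 19.07
tool_pos: [0.5757, -0.0229, 0.3042]
orientation: [-2.429, -1.99, 0.003]
force: [-0.7, -0.6, -2.2]
opening: 0.0155
gripper_force: 25.0
t 19.07 cur -11.4 q1 -0.13 q6 0.07 | turn -0.1  shift mm [  1.7   1.4 175.7] tilt [-0.003 -0.    -1.   ] F [-0.7 -0.6 -2.2]
```

Place it, rise, then look for the lid move.

```bash
python3 -m jog '0 0.001 0.001 0.03 0;0 0 0 0.035 0;0 0 0 0.035 0;0 0 0 0.03 0;0 0 0 0.02 0;0 0 0 0.015 0;0 0 0 0.01 0;0 0 0 0.002 0;0 0 0 0 0;0 0 0 0 0' ; python3 -m jog '0.45 0 0 0 0;0.45 0 0 0 0;0.45 0 0 0 0;0.45 0 0 0 0;0.45 0 0 -0.03 0;0.45 0 0 -0.035 0;0.45 0 0 -0.035 0;0.45 0 0 -0.035 0;0.45 0 0 -0.03 0;0.45 0 0 -0.015 0'; python3 - <<'E'
from h import *
t=robot.read_camera("top")
D=np.array([b[0] for b in blobs(t,(20,120,120),(32,255,255),(60,180,180,290)) if b[1]>12]);L=cast(t,D,.016);print("lid dots",L,L.mean(0))
go(.4608,.3474,.2,18.5);go(.4608,.3474,.039,18.5)
E
```

```text
t: 19.9
tool_pos: [0.5782, -0.0216, 0.1297]
orientation: [2.43, 1.99, 0.002]
force: [-0.2, 0.4, -4.2]
opening: 0.0153
gripper_force: 25.0
t: 20.73
tool_pos: [0.5791, -0.021, 0.3146]
orientation: [2.425, 1.988, 0.008]
force: [0.9, 0.1, 0.8]
opening: 0.0418
gripper_force: 0.0
lid dots [[0.5425 0.2875 0.016 ]
 [0.4893 0.4449 0.016 ]
 [0.4327 0.2503 0.016 ]
 [0.3798 0.4079 0.016 ]] [0.4611 0.3476 0.016 ]
t 20.78 cur -11.3 q1 -0.12 q6 0.07 | turn -29.8  shift mm [387.2   3.6  51.9] tilt [ 0.01  -0.001 -1.   ] F [-0.5  0.5  2.3]
t 20.78 cur -11.3 q1 -0.12 q6 0.07 | turn -29.8  shift mm [387.1   2.  212.9] tilt [ 0.01  -0.001 -1.   ] F [-0.5  0.5  2.3]
```

```bash
python3 -m jog '0.45 0 0 0 -7;0.45 0 0 0 -7;0.45 0 0 0 -7;0.45 0 0 0 -7;0.45 0 0 0 -1.8;0.45 0.033 0 0 0;0.45 0.033 0 0 0;0.45 0.033 0 0 0;0.45 0.033 0 0 0;0.45 0.033 0 0 0' >/dev/null; python3 -m jog '0.45 0.033 0 0.01 0;0.45 0.033 0 0.01 0;0.45 0.033 0 0.01 0;0.45 0.033 0 0.01 0;0.45 0.033 0 0 0;0.45 0.033 0 0 0;0.45 0.018 0 0 0;0.45 0.005 0 0 0;0.45 0 0 0 0;0.45 0 0 0 0' ; python3 - <<'E'
from h import *
s=robot.read_camera("side");t=robot.read_camera("top")
cv2.imwrite("pics/s4.png",np.hstack([cv2.resize(s["color"][120:260,80:320,::-1],(480,280)),cv2.resize(t["color"][150:230,180:270,::-1],(315,280))]))
go(.461,.3475,.039,18.5)
E
```

```text
t: 22.45
tool_pos: [0.4555, 0.3446, 0.2684]
orientation: [1.835, 2.55, -0.001]
force: [0.3, 0.1, 0.3]
opening: 0.0419
gripper_force: 0.0
t 22.55 cur 18.4 q1 0.56 q6 0.24 | turn -0.1  shift mm [  1.8   6.  164.6] tilt [ 0. -0. -1.] F [ 1.6 -0.2  0.3]
```

View pics/s4.png

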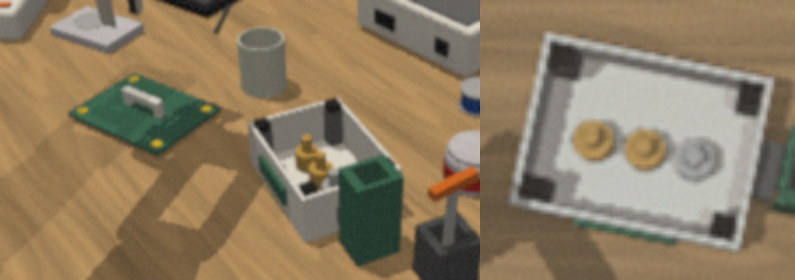

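All three weights stand in a row in the box. Next I grasp the lid handle.

```bash
python3 -m jog '0.45 0.002 0.006 0.03 0;0.45 0 0 0.035 0;0.45 0 0 0.035 0;0.45 0 0 0.03 0;0.45 0 0 0.02 0;0.45 0 0 0.009 0;0.45 0 0 0.003 0;0.45 0 0 0 0;0.45 0 0 0 0' && python3 -c "
from h import *
go(.461,.3475,.039,18.5)" && python3 -m jog '0 0 0 0 0;0 0 0 0 0;0 0 0 0 0;0 0 0 0 0;0 0 0 0 0;0 0 0 0 0' 45 && python3 -m jog '0 0 0 -0.03 0;0 0 0 -0.035 0;0 0 0 -0.035 0;0 0 0 -0.035 0;0 0 0 -0.025 0;0 0 0 0 0;0 0 0 0 0;0 0 0 0 0' && python3 -c "
from h import *
go(.586,.0235,.120,-11.3)"
```

```text
t: 23.3
tool_pos: [0.4617, 0.3491, 0.1085]
orientation: [1.836, 2.548, 0.004]
force: [0.1, 0.3, 0.1]
opening: 0.0417
gripper_force: 0.0
t 23.30 cur 18.4 q1 0.56 q6 0.24 | turn -0.1  shift mm [-1.3 -1.2  4.5] tilt [ 0.002  0.001 -1.   ] F [0.1 0.3 0.1]
t: 23.8
tool_pos: [0.4608, 0.3492, 0.1073]
orientation: [1.835, 2.549, 0.002]
force: [0.2, -0.4, 1.2]
opening: 0.0136
gripper_force: 45.0
t: 24.47
tool_pos: [0.4597, 0.3484, 0.2645]
orientation: [-1.835, -2.548, 0.004]
force: [-0.6, 0.4, -3.7]
opening: 0.0137
gripper_force: 45.0
t 24.47 cur 18.5 q1 0.56 q6 0.24 | turn 29.8  shift mm [-293.8  187.8   79.1] tilt [-0.003 -0.002 -1.   ] F [-0.6  0.4 -3.7]
```

```bash
python3 -m jog '0 0 0 0 7;0 0 0 0 7;0 0 0 0 7;0 0 0 0 7;0 0 0 0 1.8;0 -0.029 0.019 0 0;0 -0.029 0.019 0 0;0 -0.029 0.019 0 0;0 -0.029 0.019 0 0;0 -0.029 0.019 0 0' >/dev/null; python3 -m jog '0 -0.029 0.019 0 0;0 -0.029 0.019 0 0;0 -0.029 0.018 0 0;0 -0.029 0.018 0 0;0 -0.020 0.012 0 0;0 -0.013 0.006 0 0;0 0 0 0 0;0 0 0 0 0;0 0 0 0 0' ; python3 - <<'E'
from h import *
go(.586,.0235,.120,-11.3)
s=robot.read_camera("side");t=robot.read_camera("top")
for n,c in(("t",t),("s",s)):
  for b in blobs(c,(20,110,110),(32,255,255),None,6): print(n,b[0],b[1])
cv2.imwrite("pics/s5.png",np.hstack([cv2.resize(s["color"][110:250,140:320,::-1],(400,311)),cv2.resize(t["color"][140:240,170:290,::-1],(373,311))]))
E
```

```text
t: 26.05
tool_pos: [0.5853, 0.0249, 0.2653]
orientation: [-2.428, -1.991, 0.002]
force: [-0.3, -0.1, -2.8]
opening: 0.0134
gripper_force: 45.0
t 26.05 cur -11.3 q1 -0.05 q6 0.15 | turn 0.0  shift mm [-1.3  1.2 80.3] tilt [-0.002  0.001 -1.   ] F [-0.3 -0.1 -2.8]
t [258.2143 173.5   ] 28
t [190.5 202.5] 32
t [250.1071 214.6786] 28
s [207.  154.5] 24
s [271.6667 173.8333] 18
s [231.3478 185.3478] 23
```

View pics/s5.png

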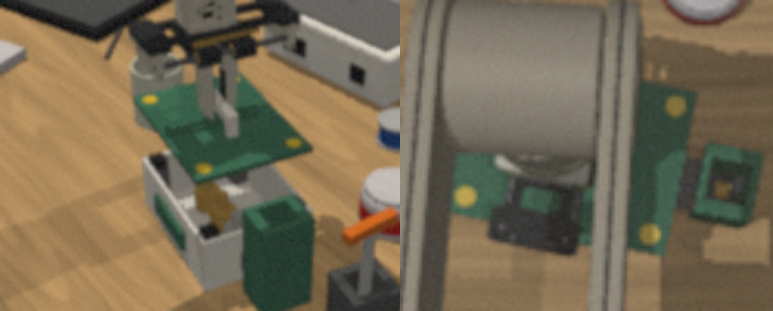

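```bash
python3 - <<'E'
from h import *
s=robot.read_camera("side");t=robot.read_camera("top")
T=[(258.2,173.5),(190.5,202.5),(250.1,214.7)];S=[(271.67,173.83),(207,154.5),(231.35,185.35)]
for a,b in zip(T,S): print("tri",tri(t,a,s,b),"top",cast(t,a,.174)[0],"side",cast(s,b,.174)[0])
A=cast(t,T,.174);print("centre",(A[0]+A[1])/2,"y-axis",np.degrees(np.arctan2(*(A[1]-A[2])[[1,0]])),"tcp",robot.read_state()["tool_pos"])
B=cast(s,S,.174);print("centre",(B[0]+B[1])/2,"y-axis",np.degrees(np.arctan2(*(B[1]-B[2])[[1,0]])))
E
```

```text
tri [ 0.6247 -0.0703  0.1725] top [ 0.6234 -0.0696  0.174 ] side [ 0.6244 -0.0726  0.174 ]
tri [0.5428 0.1152 0.1728] top [0.5415 0.1157 0.174 ] side [0.543  0.1127 0.174 ]
tri [ 0.5105 -0.0488  0.1735] top [ 0.5093 -0.048   0.174 ] side [ 0.5113 -0.0501  0.174 ]
centre [0.5825 0.0231 0.174 ] y-axis 78.86848445331516 tcp [0.5858 0.0251 0.2667]
centre [0.5837 0.0201 0.174 ] y-axis 78.98353016589957
```

```bash
python3 - <<'E'
from h import *
t=robot.read_camera("top")
# weights & rim in the s4 crop (3.5x, offset 180,150)
f=lambda p:np.array(p)/3.5+[180,150]-0.36
print("weights",cast(t,f([(594,139),(645,149),(698,158)]),.034))
im=cv2.resize(cv2.imread("pics/s4.png")[:,480:],None,fx=2,fy=2,interpolation=2)
hsv=cv2.cvtColor(im,cv2.COLOR_BGR2HSV);m=((hsv[...,1]<45)&(hsv[...,2]>110)).astype(np.uint8)*255
m[:, 2*280:]=0 if False else m[:, 2*280:]
cs=max(cv2.findContours(cv2.morphologyEx(m,cv2.MORPH_OPEN,np.ones((5,5))),cv2.RETR_EXTERNAL,cv2.CHAIN_APPROX_NONE)[0],key=cv2.contourArea)
h=cv2.convexHull(cs);P=cv2.approxPolyDP(h,14,True)[:,0]/2.-.25;print("poly",P)
X=cast(t,P/3.5+[180,150]-.36,.076)[:,:2];r=cv2.minAreaRect((cast(t,h[:,0]/2/3.5+[180,150]-.36,.076)[:,:2]*1000).astype(np.float32));print(X,X.mean(0),r)
E
```

```text
weights [[ 0.5962 -0.3557  0.034 ]
 [ 0.5877 -0.4008  0.034 ]
 [ 0.58   -0.4478  0.034 ]]
poly [[ 64.25  33.25]
 [292.75  78.25]
 [256.75 250.75]
 [ 29.75 202.75]]
[[ 0.6792  0.1094]
 [ 0.642  -0.087 ]
 [ 0.494  -0.0572]
 [ 0.5333  0.1358]] [0.5871 0.0252] ((586.7451782226562, 24.74901580810547), (203.46214294433594, 154.0275421142578), 78.87097930908203)
```

```bash
python3 -m jog '0 0.001 0.002 0.02 0;0 0.001 0.001 0.025 0;0 0 0 0.02 0;0 0 0 0.008 0;0 0 0 0.002 0;0 0 0 0 0;0 0 0 0 0;0 0 0 0 0' ; python3 - <<'E'
from h import *
s=robot.read_camera("side");t=robot.read_camera("top")
T=[b for b in blobs(t,(20,110,110),(32,255,255),(170,140,290,240),6)];S=[b for b in blobs(s,(20,110,110),(32,255,255),(140,110,320,250),6)]
z=robot.read_state()["tool_pos"][2]-.0913;print(z)
for b in T:print("t",b[0],cast(t,b[0],z)[0])
for b in S:print("s",b[0],cast(s,b[0],z)[0])
cv2.imwrite("pics/s6.png",np.hstack([cv2.resize(s["color"][140:240,190:290,::-1],(400,400)),cv2.resize(t["color"][150:240,180:280,::-1],(400,400))]))
E
```

```text
t: 26.97
tool_pos: [0.5905, 0.0253, 0.1937]
orientation: [2.428, 1.99, 0.003]
force: [-0.1, -0.0, -3.7]
opening: 0.0137
gripper_force: 45.0
0.102051833710802
t [257.7273 175.2273] [ 0.6285 -0.0699  0.1021]
t [193.6897 202.4483] [0.5468 0.1163 0.1021]
t [249.8261 214.    ] [ 0.5144 -0.0475  0.1021]
s [210.381  174.5714] [0.5501 0.1146 0.1021]
s [272.5789 194.5789] [ 0.6311 -0.0711  0.1021]
s [233.8095 206.5714] [ 0.5172 -0.0488  0.1021]
```

View pics/s6.png

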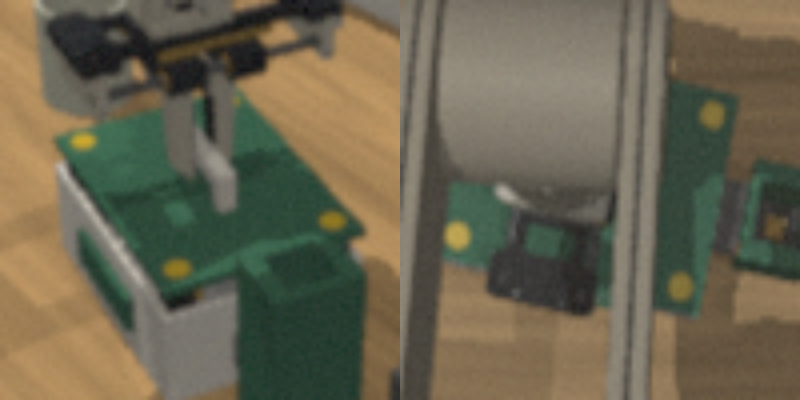

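```bash
python3 -m jog '0 0.001 0 0.004 0;0 0 0 0.004 0;0 0 0 0.002 0;0 0 0 0 0;0 0 0 0 0' ; python3 -m jog '0 0 0 0.002 0;0 0 0 0.001 0;0 0 0 0 0;0 0 0 0 0;0 0 0 0 0'
```

```text
t: 27.48
tool_pos: [0.5894, 0.0263, 0.1814]
orientation: [-2.429, -1.991, 0.001]
force: [-0.0, 0.1, -4.1]
opening: 0.0134
gripper_force: 45.0
t: 27.9
tool_pos: [0.59, 0.0262, 0.1809]
orientation: [2.429, 1.991, 0.001]
force: [-7.7, -0.4, 10.7]
opening: 0.0134
gripper_force: 45.0
```

```bash
python3 -m jog '0 0 -0.0015 0 0;0 0 0 0 0;0 0 0 0 0;0 0 0 0 0' ; python3 -m jog '0.4 0 0 0 0;0.4 0 0 0 0;0.4 0 0 0 0;0.4 0 0 0 0;0.4 0 0 0 0;0.4 0 0 -0.02 0;0.4 0 0 -0.03 0;0.4 0 0 -0.03 0;0.4 0 0 -0.02 0;0.4 0 0 0 0'; python3 - <<'E'
from h import *
s=robot.read_camera("side");t=robot.read_camera("top")
T=[b for b in blobs(t,(20,110,110),(32,255,255),(170,140,290,240),6)];S=[b for b in blobs(s,(20,110,110),(32,255,255),(140,110,320,250),6)]
for b in T:print("t",b[0],cast(t,b[0],.09)[0])
for b in S:print("s",b[0],cast(s,b[0],.09)[0])
cv2.imwrite("pics/s7.png",np.hstack([cv2.resize(s["color"][140:240,190:290,::-1],(400,400)),cv2.resize(t["color"][150:240,180:280,::-1],(400,400))]))
E
```

```text
t: 28.23
tool_pos: [0.5895, 0.0263, 0.181]
orientation: [2.428, 1.99, 0.004]
force: [-0.1, -1.7, 8.1]
opening: 0.0135
gripper_force: 45.0
t: 29.07
tool_pos: [0.5903, 0.0265, 0.2848]
orientation: [2.425, 1.988, 0.01]
force: [0.9, -0.2, 0.6]
opening: 0.0373
gripper_force: 0.0
t [257.2174 176.087 ] [ 0.6275 -0.0686  0.09  ]
t [194.3929 203.1786] [0.5456 0.1157 0.09  ]
t [249.5 214.5] [ 0.5135 -0.0466  0.09  ]
s [245.5 168.5] [0.6611 0.0922 0.09  ]
s [210.2727 178.5   ] [0.5477 0.1129 0.09  ]
s [233.5 210.5] [ 0.5154 -0.0493  0.09  ]
```

View pics/s7.png

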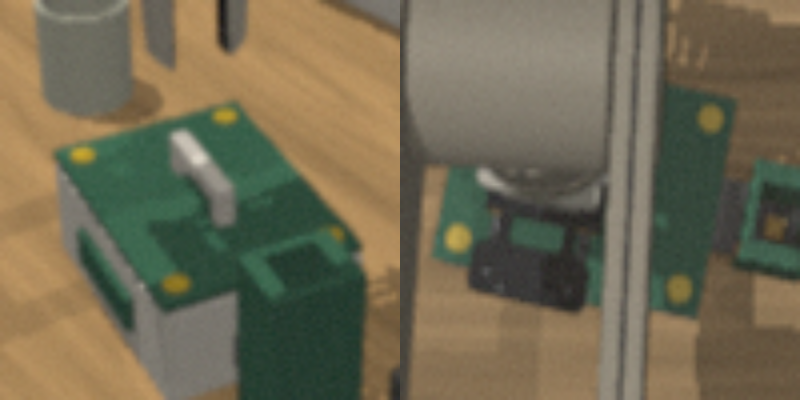

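The lid sits on its pads. Now I press the corners with closed fingers, starting with −x −y.

```bash
python3 -m jog '0 -0.03 -0.02 0 0;0 -0.03 -0.02 0 0;0 -0.023 -0.018 0 0;0 0 0 0.03 0;0 0 0 0.03 0;0 0 0 0.02 0;0 0 0 0 0;0 0 0 0 0;0 0 0 0 0' 20; python3 -c "
from h import *
c=np.array([.5885,.0245]);
for u,v in((-58,-83),(-58,83),(58,83),(58,-83)):
  p=c+np.array([.9806,-.196])*u/1e3+np.array([.196,.9806])*v/1e3;go(p[0],p[1],.090+.019,-11.3)"
```

```text
t: 29.92
tool_pos: [0.5151, -0.0434, 0.1991]
orientation: [-2.429, -1.992, 0.0]
force: [-0.2, 1.0, 0.2]
opening: 0.0002
gripper_force: 0.0
t 29.92 cur -11.3 q1 -0.18 q6 0.01 | turn -0.0  shift mm [-2.   0.7 25.1] tilt [-0.  0. -1.] F [-0.2  1.   0.2]
t 29.92 cur -11.3 q1 -0.18 q6 0.01 | turn -0.0  shift mm [164.    0.7  25.1] tilt [-0.  0. -1.] F [-0.2  1.   0.2]
t 29.92 cur -11.3 q1 -0.18 q6 0.01 | turn -0.0  shift mm [164.  116.7  25.1] tilt [-0.  0. -1.] F [-0.2  1.   0.2]
t 29.92 cur -11.3 q1 -0.18 q6 0.01 | turn -0.0  shift mm [ -2.  116.7  25.1] tilt [-0.  0. -1.] F [-0.2  1.   0.2]
```

```bash
python3 -m jog '0 -0.002 0 0.015 0;0 0 0 0.007 0;0 0 0 0.003 0;0 0 0 0 0;0 0 0 0 0'; python3 -m jog '0 0 0 0.003 0;0 0 0 0 0;0 0 0 0 0'|grep -A2 -E "tool|force"; python3 -m jog '0 0 0 0.003 0;0 0 0 0 0;0 0 0 0 0'|grep -E "tool|force"; python3 -m jog '0 0 0 0.002 0;0 0 0 0 0;0 0 0 0 0'|grep -E "tool|force"
```

```text
t: 30.33
tool_pos: [0.515, -0.0454, 0.1745]
orientation: [2.429, 1.991, 0.001]
force: [-0.2, 0.0, -0.1]
opening: 0.0003
gripper_force: 0.0
tool_pos: [0.5152, -0.0455, 0.172]
orientation: [2.429, 1.991, 0.002]
force: [-1.1, -0.3, 4.5]
opening: 0.0007
gripper_force: 2.4
tool_pos: [0.5152, -0.0456, 0.1695]
force: [-4.1, -0.1, 10.0]
gripper_force: 5.2
tool_pos: [0.5153, -0.0456, 0.1692]
force: [-11.8, 0.3, 24.9]
gripper_force: 12.9
```

```bash
python3 -m jog '0 0 0 0.001 0;0 0 0 0 0;0 0 0 0 0'|grep -E "tool|force"; python3 -m jog '0 0 0 -0.02 0;0 0 0 -0.01 0;0 0.035 0 0 0;0 0.035 0 0 0;0 0.035 0 0 0;0 0.035 0 0 0;0 0.026 0.001 0 0;0 0 0 0 0;0 0 0 0 0'|grep -E "tool|force"; python3 -c "
from h import *
c=np.array([.5885,.0245]);
for u,v in((-58,83),):
  p=c+np.array([.9806,-.196])*u/1e3+np.array([.196,.9806])*v/1e3;go(p[0],p[1],.090+.019,-11.3)"
```

```text
tool_pos: [0.5154, -0.0456, 0.1691]
force: [-16.5, 1.5, 32.6]
gripper_force: 17.1
tool_pos: [0.5483, 0.1185, 0.1948]
force: [0.1, -0.9, 0.2]
gripper_force: 0.0
t 32.08 cur -11.2 q1 0.12 q6 0.32 | turn 0.1  shift mm [-1.3 -0.2 20.8] tilt [ 0. -0. -1.] F [ 0.1 -0.9  0.2]
```

```bash
python3 -m jog '0 -0.001 0 0.012 0;0 0 0 0.006 0;0 0 0 0.003 0;0 0 0 0 0;0 0 0 0 0'|grep -E "tool|force"; python3 -m jog '0 0 0 0.003 0;0 0 0 0 0;0 0 0 0 0'|grep -E "tool|force"; python3 -m jog '0 0 0 0.003 0;0 0 0 0 0;0 0 0 0 0'|grep -E "tool|force"; python3 -m jog '0 0 0 0.002 0;0 0 0 0 0;0 0 0 0 0'|grep -E "tool|force"; python3 -m jog '0 0 0 0.001 0;0 0 0 0 0;0 0 0 0 0'|grep -E "tool|force"; python3 -m jog '0 0 0 -0.02 0;0 0 0 -0.011 0;0 0 0.03 0 0;0 0 0.03 0 0;0 0 0.03 0 0;0 0 0.026 0 0;0 0 0 0 0;0 0 0 0 0'|grep -E "tool|force"; python3 -c "
from h import *
c=np.array([.5885,.0245]);
for u,v in((58,83),):
  p=c+np.array([.9806,-.196])*u/1e3+np.array([.196,.9806])*v/1e3;go(p[0],p[1],.090+.019,-11.3)"
```

```text
tool_pos: [0.5475, 0.1151, 0.1729]
force: [-0.1, -0.1, -0.1]
gripper_force: 0.0
tool_pos: [0.5479, 0.1155, 0.1707]
force: [-1.2, -0.9, 3.1]
gripper_force: 1.4
tool_pos: [0.5482, 0.1157, 0.1691]
force: [-6.2, -3.6, 13.3]
gripper_force: 6.7
tool_pos: [0.5482, 0.1158, 0.1689]
force: [-14.1, -3.6, 28.4]
gripper_force: 14.2
tool_pos: [0.5483, 0.1158, 0.1689]
force: [-18.8, -3.5, 35.4]
gripper_force: 18.0
tool_pos: [0.6623, 0.0929, 0.1945]
force: [-1.0, 0.8, -0.1]
gripper_force: 0.0
t 34.17 cur -11.4 q1 0.06 q6 0.26 | turn -0.1  shift mm [ 1.5 -1.  20.5] tilt [-0.001  0.    -1.   ] F [-1.   0.8 -0.1]
```

```bash
python3 -m jog '0 0.001 -0.001 0.012 0;0 0 0 0.005 0;0 0 0 0.001 0;0 0 0 0 0;0 0 0 0 0'|grep -E "tool|force"; python3 -m jog '0 0 0 0.003 0;0 0 0 0 0;0 0 0 0 0'|grep -E "tool|force"; python3 -m jog '0 0 0 0.003 0;0 0 0 0 0;0 0 0 0 0'|grep -E "tool|force"; python3 -m jog '0 0 0 0.003 0;0 0 0 0 0;0 0 0 0 0'|grep -E "tool|force"; python3 -m jog '0 0 0 0.002 0;0 0 0 0 0;0 0 0 0 0'|grep -E "tool|force"; python3 -m jog '0 0 0 -0.02 0;0 0 0 -0.01 0;0 -0.033 0 0 0;0 -0.033 0 0 0;0 -0.033 0 0 0;0 -0.033 0 0 0;0 -0.034 0 0 0;0 0 0 0 0;0 0 0 0 0'|grep -E "tool|force"; python3 -c "
from h import *
c=np.array([.5885,.0245]);
for u,v in((58,-83),):
  p=c+np.array([.9806,-.196])*u/1e3+np.array([.196,.9806])*v/1e3;go(p[0],p[1],.090+.019,-11.3)"
```

```text
tool_pos: [0.6604, 0.0948, 0.1778]
force: [-0.5, 0.1, -0.7]
gripper_force: 0.0
tool_pos: [0.6609, 0.0946, 0.1749]
force: [-0.2, 0.7, -0.1]
gripper_force: 0.0
tool_pos: [0.6612, 0.0947, 0.1726]
force: [-2.5, 0.9, 5.8]
gripper_force: 2.4
tool_pos: [0.6615, 0.0947, 0.17]
force: [-1.3, 1.1, 6.1]
gripper_force: 3.2
tool_pos: [0.6616, 0.0948, 0.1689]
force: [-4.2, 0.9, 12.3]
gripper_force: 5.8
tool_pos: [0.6283, -0.0702, 0.1971]
force: [-0.4, -0.0, -0.2]
gripper_force: 0.0
t 36.33 cur -11.5 q1 -0.19 q6 0.01 | turn -0.2  shift mm [ 2.   0.4 23.1] tilt [ 0.001 -0.    -1.   ] F [-0.4 -0.  -0.2]
```

```bash
python3 -m jog '0 0.001 0 0.014 0;0 0 0 0.006 0;0 0 0 0.001 0;0 0 0 0 0;0 0 0 0 0'|grep -E "tool|force"; python3 -m jog '0 0 0 0.003 0;0 0 0 0 0;0 0 0 0 0'|grep -E "tool|force"; python3 -m jog '0 0 0 0.003 0;0 0 0 0 0;0 0 0 0 0'|grep -E "tool|force"; python3 -m jog '0 0 0 0.003 0;0 0 0 0 0;0 0 0 0 0'|grep -E "tool|force"; python3 -m jog '0 0 0 0.002 0;0 0 0 0 0;0 0 0 0 0'|grep -E "tool|force"; python3 -m jog '0 0 0 0.002 0;0 0 0 0 0;0 0 0 0 0'|grep -E "tool|force"
```

```text
tool_pos: [0.6284, -0.0662, 0.1751]
force: [0.9, 0.8, 0.6]
gripper_force: 0.0
tool_pos: [0.6287, -0.0669, 0.1729]
force: [-0.2, 0.4, 1.6]
gripper_force: 0.6
tool_pos: [0.6288, -0.0671, 0.1702]
force: [-0.9, 1.0, 3.5]
gripper_force: 2.0
tool_pos: [0.6289, -0.0671, 0.1684]
force: [-4.5, 2.3, 13.1]
gripper_force: 6.0
tool_pos: [0.629, -0.0671, 0.1683]
force: [-11.7, 2.6, 24.8]
gripper_force: 12.4
tool_pos: [0.629, -0.0671, 0.1683]
force: [-19.3, 5.0, 38.0]
gripper_force: 18.9
```

```bash
python3 -m jog '0 0 0 -0.015 0;0 0.033 0 0 0;0 0.033 0 0 0;0 0.033 0 0 0;0 0.033 0 0 0;0 0.034 0 0 0;0 0 0 0 0;0 0 0 0.01 0;0 0 0 0.004 0;0 0 0 0 0'|grep -E "tool|force";python3 -m jog '0 0 0 0 0;0 0 0 0 0'|grep -E "tool|force"; python3 -m jog '0 0 0 -0.014 0;0 0 -0.029 0 0;0 0 -0.029 0 0;0 0 -0.029 0 0;0 0 -0.029 0 0;0 0 0 0 0;0 0 0 0.01 0;0 0 0 0.004 0;0 0 0 0 0;0 0 0 0 0'|grep -E "tool|force"; python3 -m jog '0 0 0 -0.014 0;0 -0.033 0 0 0;0 -0.033 0 0 0;0 -0.033 0 0 0;0 -0.033 0 0 0;0 -0.034 0 0 0;0 0 0 0 0;0 0 0 0.01 0;0 0 0 0.004 0;0 0 0 0 0'|grep -E "tool|force";python3 -m jog '0 0 0 0 0;0 0 0 0 0'|grep -E "tool|force"
```

```text
tool_pos: [0.6624, 0.0966, 0.1683]
force: [-10.9, 9.5, 27.9]
gripper_force: 14.2
tool_pos: [0.6624, 0.0966, 0.1683]
force: [-9.7, 10.6, 27.5]
gripper_force: 13.7
tool_pos: [0.5487, 0.1177, 0.1682]
force: [-23.3, -1.2, 42.9]
gripper_force: 21.2
tool_pos: [0.5169, -0.0467, 0.1682]
force: [-19.5, -10.9, 41.0]
gripper_force: 20.9
tool_pos: [0.5169, -0.0466, 0.1682]
force: [-18.7, -11.8, 40.8]
gripper_force: 20.5
```

All four corners read the same height (0.1682–0.1683 at over 27 N), so the lid is flat and sealed. Now I go to the key.

```bash
python3 -m jog '0 0 0 -0.03 0;0 0 0 -0.035 0;0 0 0 -0.035 0;0 0 0 -0.035 0;0.45 0 0 -0.02 0;0.45 -0.03 0.02 0 0;0.45 -0.03 0.02 0 0;0.45 -0.03 0.02 0 0;0.45 -0.03 0.02 0 0;0.45 -0.03 0.02 0 0' >/dev/null; python3 -m jog '0.45 0 0 0 -7;0.45 0 0 0 -7;0.45 0 0 0 -7;0.45 0 0 0 -7;0.45 0 0 0 -7;0.45 0 0 0 -7;0.45 0 0 0 -7;0.45 0 0 0 -7;0.45 0 0 0 -7;0.45 0 0 0 -7' >/dev/null; python3 -m jog '0.45 0 0 0 -7;0.45 0 0 0 -7;0.45 0 0 0 -7;0.45 0 0 0 -7;0.45 0 0 0 -3.3;0.45 0 0 0 0;0.45 0 0 0 0'; python3 - <<'E'
from h import *
go(.601,-.224,.158,90)
s=robot.read_camera("side");t=robot.read_camera("top")
S=blobs(s,(3,150,100),(14,255,255),(270,180,340,240))
for b in S:
    ys,xs=np.where(b[2]);print("s",b[0],b[1],cast(s,b[0],.158)[0])
for b in blobs(t,(3,150,100),(14,255,255),(290,140,340,220)): print("t",b[0],b[1],cast(t,b[0],.165)[0])
cv2.imwrite("pics/s8.png",np.hstack([cv2.resize(s["color"][150:270,190:340,::-1],(450,360)),cv2.resize(t["color"][150:240,220:330,::-1],(350,360))]))
E
```

```text
t: 43.08
tool_pos: [0.5841, -0.2105, 0.3173]
orientation: [-0.003, -3.141, -0.001]
force: [-0.3, 0.4, 0.1]
opening: 0.0417
gripper_force: 0.0
t 43.08 cur 89.9 q1 -0.43 q6 -2.00 | turn -0.1  shift mm [-17.  -13.5  94.3] tilt [-0.001  0.001 -1.   ] F [-0.3  0.4  0.1]
s [306.0381 211.5429] 210 [ 0.6021 -0.2271  0.158 ]
```

View pics/s8.png

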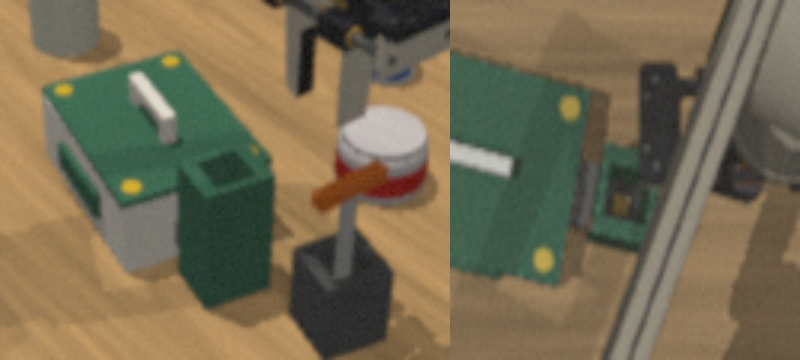

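```bash
python3 -m jog '0.45 -0.017 -0.014 0 0;0.45 0 0 0 0;0.45 0 0 0.03 0;0.45 0 0 0.03 0;0.45 0 0 0.02 0;0.45 0 0 0.01 0;0.45 0 0 0.004 0;0.45 0 0 0 0;0.45 0 0 0 0' && python3 -c "
from h import *
go(.601,-.2245,.158,90)
s=robot.read_camera('side');cv2.imwrite('pics/s9.png',cv2.resize(s['color'][150:270,240:360,::-1],(500,500)))"
```

```text
t: 43.93
tool_pos: [0.601, -0.2254, 0.2264]
orientation: [0.001, 3.14, -0.001]
force: [-0.4, 0.2, 0.5]
opening: 0.042
gripper_force: 0.0
t 43.93 cur 90.0 q1 -0.44 q6 -2.01 | turn -0.0  shift mm [0.  0.9 3.4] tilt [ 0.002 -0.001 -1.   ] F [-0.4  0.2  0.5]
```

View pics/s9.png

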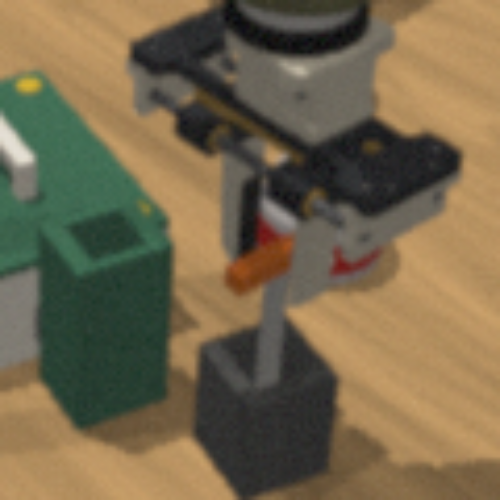

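The fingers straddle the orange bar at (260,262), so I'll close and lift.

```bash
python3 -m jog '0 0 0 0.002 0;0 0 0 0 0;0 0 0 0 0;0 0 0 0 0;0 0 0 0 0;0 0 0 0 0;0 0 0 0 0' 55; python3 -m jog '0 0 0 -0.01 0;0 0 0 -0.02 0;0 0 0 -0.03 0;0 0 0 -0.03 0;0 0 0 -0.03 0;0 0 0 -0.02 0;0 0 0 -0.005 0;0 0 0 0 0;0 0 0 0 0;0 0 0 0 0'; python3 -c "
from h import *
c=np.array([.5885,.0245])-.148*np.array([.196,.9806]);print(c)
go(c[0],c[1],.29,78.7)
s=robot.read_camera('side');cv2.imwrite('pics/s10.png',cv2.resize(s['color'][110:270,200:360,::-1],(500,500)))"
```

```text
t: 44.57
tool_pos: [0.6005, -0.2252, 0.2229]
orientation: [0.001, 3.141, -0.0]
force: [0.4, -0.5, 2.2]
opening: 0.0133
gripper_force: 54.9
t: 45.4
tool_pos: [0.5998, -0.2248, 0.365]
orientation: [-0.001, -3.138, -0.003]
force: [0.3, 0.2, -2.7]
opening: 0.0134
gripper_force: 54.9
[ 0.5595 -0.1206]
t 45.40 cur 90.0 q1 -0.44 q6 -2.01 | turn 11.3  shift mm [59.9 94.3 10.4] tilt [-0.004  0.002 -1.   ] F [ 0.3  0.2 -2.7]
```

View pics/s10.png

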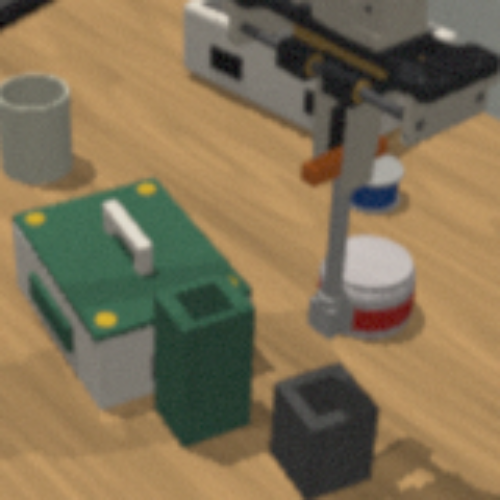

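```bash
python3 -c "
from h import *
s=robot.read_camera('side')
print(proj(s,[[.5998,-.2248,.3],[.5998,-.2248,.15],[.6098,-.2248,.15],[.5998,-.2148,.15]]))
for p in [(327,300),(337,255)]: print(np.array(p)/3.125+[200,110]-.34)
g=proj(s,[[.5998,-.2248,.176],[.5998,-.2248,.2]]);print('seen foot bottom ~',np.array((328,330))/3.125+[200,110]-.34, g)"
```

```text
[[309.4084 160.7397]
 [304.4041 214.0321]
 [307.4454 212.3918]
 [301.5235 211.9247]]
[304.3  205.66]
[307.5  191.26]
seen foot bottom ~ [304.62 215.26] [[305.2056 205.4963]
 [305.9685 197.3722]]
```

```bash
python3 -m jog '0 0 0 0 6;0 0 0 0 5.3;0 0.01 0.016 0 0;0 0.015 0.024 0 0;0 0.015 0.024 0 0;0 0.012 0.018 0 0;0 0.008 0.012 0 0;0 0 0 0 0;0 0 0 0 0;0 0 0 0 0'; python3 -c "
from h import *
go(.5595,-.1206,.29,78.7)
s=robot.read_camera('side');t=robot.read_camera('top');cv2.imwrite('pics/s11.png',np.hstack([cv2.resize(s['color'][110:240,200:300,::-1],(385,500)),cv2.resize(t['color'][150:230,230:300,::-1],(400,500))]))"
```

```text
t: 46.33
tool_pos: [0.5601, -0.1218, 0.3673]
orientation: [-0.31, -3.126, 0.001]
force: [0.1, -0.1, -2.6]
opening: 0.0139
gripper_force: 54.9
t 46.33 cur 78.7 q1 -0.30 q6 -1.68 | turn -0.0  shift mm [ 0.8  1.1 12.3] tilt [-0. -0. -1.] F [ 0.1 -0.1 -2.6]
```

View pics/s11.png

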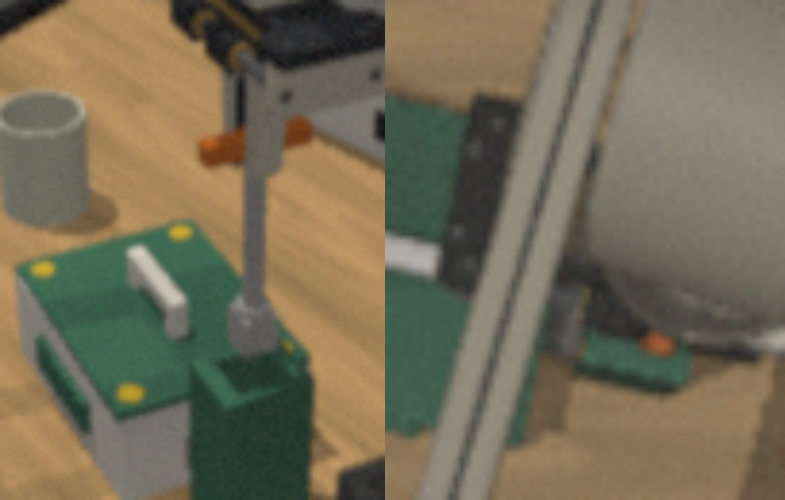

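The key's foot hangs over the shaft mouth (foot ~250,325; mouth ~255,372). I've reached the picture limit (15 views, one over), so I'll continue on force and position readings.

```bash
python3 -m jog '0 0.001 0.001 0.01 0;0 0 0 0.01 0;0 0 0 0.01 0;0 0 0 0.01 0;0 0 0 0 0;0 0 0 0 0'|grep -E "tool|force"; python3 -m jog '0 0 0 0.02 0;0 0 0 0.02 0;0 0 0 0.015 0;0 0 0 0.006 0;0 0 0 0 0;0 0 0 0 0;0 0 0 0 0'|grep -E "tool|force";python3 -m jog '0 0 0 0.005 0;0 0 0 0.003 0;0 0 0 0 0;0 0 0 0 0'; python3 -c "
from h import *
go(.5595,-.1206,.166,78.7)"
```

```text
tool_pos: [0.5587, -0.1199, 0.3262]
force: [0.1, -0.6, -1.5]
gripper_force: 54.9
tool_pos: [0.5599, -0.1202, 0.2685]
force: [0.0, 0.2, -2.7]
gripper_force: 54.9
t: 47.85
tool_pos: [0.5591, -0.12, 0.2586]
orientation: [-0.31, -3.126, -0.0]
force: [-0.0, -0.5, -1.7]
opening: 0.0135
gripper_force: 54.9
t 47.85 cur 78.7 q1 -0.30 q6 -1.67 | turn -0.0  shift mm [-0.5 -0.5 27.6] tilt [-0.  0. -1.] F [-0.  -0.5 -1.7]
```

```bash
python3 -m jog '0 0 0 0.003 0;0 0 0 0.003 0;0 0 0 0 0;0 0 0 0 0'|grep -E "tool|force"; python3 -m jog '0 0 0 0.002 0;0 0 0 0 0;0 0 0 0 0'|grep -E "tool|force";python3 -m jog '0 0 0 0.002 0;0 0 0 0 0;0 0 0 0 0'; python3 -c "
from h import *
print(robot.read_state()['wrist_torque'])"
```

```text
tool_pos: [0.559, -0.12, 0.2523]
force: [-0.3, 0.4, -2.9]
gripper_force: 54.9
tool_pos: [0.5592, -0.12, 0.2506]
force: [0.1, 0.3, -2.3]
gripper_force: 54.9
t: 48.68
tool_pos: [0.5593, -0.1201, 0.2489]
orientation: [0.31, 3.126, -0.0]
force: [0.3, 0.0, -1.1]
opening: 0.0135
gripper_force: 54.9
[-0.0867 -0.0253 -0.0029]
```

```bash
python3 -m jog '0 0 0 0.001 0;0 0 0 0 0;0 0 0 0 0'|grep -E "tool|force"; python3 -m jog '0 0 0 0.001 0;0 0 0 0 0;0 0 0 0 0'|grep -E "tool|force";python3 -m jog '0 0 0 0.001 0;0 0 0 0 0;0 0 0 0 0'|grep -E "tool|force";  python3 -c "
from h import *
print(robot.read_state()['wrist_torque'])"
```

```text
tool_pos: [0.5595, -0.1201, 0.2483]
force: [0.3, -0.4, 2.7]
gripper_force: 54.9
tool_pos: [0.559, -0.1202, 0.2463]
force: [0.4, -0.9, -2.8]
gripper_force: 54.9
tool_pos: [0.5591, -0.1201, 0.2453]
force: [-0.1, -1.5, -2.9]
gripper_force: 54.9
[-0.4488 -0.13   -0.0238]
```

```bash
python3 -m jog '0 0 0 0.002 0;0 0 0 0.002 0;0 0 0 0 0;0 0 0 0 0'|grep -E "tool|force"; python3 -m jog '0 0 0 0.002 0;0 0 0 0.002 0;0 0 0 0 0;0 0 0 0 0'|grep -E "tool|force";python3 -m jog '0 0 0 0.002 0;0 0 0 0.002 0;0 0 0 0 0;0 0 0 0 0'|grep -E "tool|force"; python3 -m jog '0 0 0 0.001 0;0 0 0 0.001 0;0 0 0 0 0;0 0 0 0 0'|grep -E "tool|force";  python3 -c "
from h import *
print(robot.read_state()['wrist_torque'])"
```

```text
tool_pos: [0.559, -0.12, 0.2413]
force: [0.1, -1.6, -4.1]
gripper_force: 54.9
tool_pos: [0.5591, -0.12, 0.2374]
force: [0.0, -2.6, -3.6]
gripper_force: 54.9
tool_pos: [0.5591, -0.12, 0.2334]
force: [0.5, -1.8, -3.7]
gripper_force: 54.9
tool_pos: [0.5592, -0.12, 0.2317]
force: [-0.0, -2.6, -2.4]
gripper_force: 54.9
[-0.6681 -0.0496 -0.0045]
```

```bash
python3 -m jog '0 0 0 0 5;0 0 0 0 5;0 0 0 0 5;0 0 0 0 5;0 0 0 0 5;0 0 0 0 5;0 0 0 0 5;0 0 0 0 5' |grep -E "tool|force"; python3 -c "
from h import *
print(robot.read_state()['wrist_torque']);go(.559,-.1203,.166,0)"; python3 -m jog '0 0 0 0 5;0 0 0 0 5;0 0 0 0 5;0 0 0 0 5;0 0 0 0 5;0 0 0 0 5;0 0 0 0 2;0 0 0 0 0;0 0 0 0 0;0 0 0 0 0' |grep -E "tool|force"; python3 -c "
from h import *
print(robot.read_state()['wrist_torque']);go(.559,-.1203,.166,0)"
```

```text
tool_pos: [0.5596, -0.1198, 0.2318]
force: [1.9, -1.2, -3.0]
gripper_force: 54.9
[-0.3349 -0.6486  0.1013]
t 51.43 cur 38.4 q1 -0.30 q6 -0.97 | turn 38.4  shift mm [-0.5 -0.6  0.8] tilt [ 0.001  0.    -1.   ] F [ 1.9 -1.2 -3. ]
tool_pos: [0.5597, -0.1199, 0.2319]
force: [5.1, -0.7, -5.0]
gripper_force: 55.0
[-0.296  -1.3925  0.0715]
t 52.27 cur 6.8 q1 -0.30 q6 -0.42 | turn 6.8  shift mm [-0.4 -0.7  0.9] tilt [ 0.001  0.    -1.   ] F [ 5.1 -0.7 -5. ]
```

```bash
for i in 1; do python3 -m jog '0 0 0 0 3;0 0 0 0 3;0 0 0 0 0;0 0 0 0 0' >/dev/null; done; python3 -c "
from h import *
print(robot.read_state()['wrist_torque']);go(.559,-.1203,.166,0)"; python3 -m jog '0 0 0 0 2;0 0 0 0 0;0 0 0 0 0' >/dev/null; python3 -c "
from h import *
print(robot.read_state()['wrist_torque']);go(.559,-.1203,.166,0)"; python3 -m jog '0 0 0 0 2;0 0 0 0 0;0 0 0 0 0' >/dev/null; python3 -c "
from h import *
print(robot.read_state()['wrist_torque']);go(.559,-.1203,.166,0)"
```

```text
[-0.3629 -1.5559  0.0656]
t 52.60 cur 0.7 q1 -0.30 q6 -0.31 | turn 0.7  shift mm [-0.3 -0.7  0.9] tilt [ 0.001  0.    -1.   ] F [ 5.2 -0.3 -4.7]
[-0.3069 -1.5945  0.0848]
t 52.85 cur -1.3 q1 -0.30 q6 -0.28 | turn -1.3  shift mm [-0.3 -0.8  1. ] tilt [ 0.002 -0.    -1.   ] F [ 4.5  0.1 -5.2]
[-0.3789 -1.6129  0.0637]
t 53.10 cur -3.3 q1 -0.30 q6 -0.24 | turn -3.3  shift mm [-0.3 -0.8  1. ] tilt [ 0.002 -0.    -1.   ] F [ 5.7 -0.8 -5.2]
```

```bash
P='
from h import *
print(robot.read_state()["wrist_torque"]);go(.559,-.1203,.166,0)'; python3 -m jog '0 0 0 0 2;0 0 0 0 0;0 0 0 0 0' >/dev/null; python3 -c "$P"; python3 -m jog '0 0 0 0 2;0 0 0 0 0;0 0 0 0 0' >/dev/null; python3 -c "$P";python3 -m jog '0 0 0 0 1;0 0 0 0 0;0 0 0 0 0' >/dev/null; python3 -c "$P"
```

```text
[-0.4338 -1.6903  0.0985]
t 53.35 cur -5.3 q1 -0.30 q6 -0.21 | turn -5.3  shift mm [-0.3 -0.8  0.9] tilt [ 0.002 -0.    -1.   ] F [ 5.8 -0.7 -4.8]
[-0.4295 -1.7228  0.0303]
t 53.60 cur -7.3 q1 -0.30 q6 -0.17 | turn -7.3  shift mm [-0.3 -0.8  1. ] tilt [ 0.002 -0.    -1.   ] F [ 5.1 -1.6 -4. ]
[-0.428  -1.677   0.0629]
t 53.85 cur -8.3 q1 -0.30 q6 -0.16 | turn -8.3  shift mm [-0.2 -0.9  1. ] tilt [ 0.002 -0.    -1.   ] F [ 6.7 -1.4 -6. ]
```

```bash
P='
from h import *
print(robot.read_state()["wrist_torque"]);go(.559,-.1203,.166,0)'; for k in 1; do python3 -m jog '0 0 0 0 1.5;0 0 0 0 0;0 0 0 0 0' >/dev/null; done; python3 -c "$P"; python3 -m jog '0 0 0 0 1.5;0 0 0 0 0;0 0 0 0 0' >/dev/null; python3 -c "$P";python3 -m jog '0 0 0 0 1;0 0 0 0 0;0 0 0 0 0' >/dev/null; python3 -c "$P"
```

```text
[-0.4402 -1.8188  0.1205]
t 54.10 cur -9.8 q1 -0.30 q6 -0.13 | turn -9.8  shift mm [-0.2 -0.9  1. ] tilt [ 0.002 -0.    -1.   ] F [ 6.6 -1.7 -5.5]
[-0.459  -1.8082  0.26  ]
t 54.35 cur -11.2 q1 -0.30 q6 -0.10 | turn -11.2  shift mm [-0.2 -0.9  1. ] tilt [ 0.002 -0.    -1.   ] F [ 6.6 -2.  -5.1]
[-0.4122 -1.4852  0.2861]
t 54.60 cur -12.2 q1 -0.30 q6 -0.09 | turn -12.2  shift mm [-0.3 -0.8  1.1] tilt [ 0.002 -0.    -1.   ] F [ 5.1 -1.7 -4.8]
```

```bash
python3 -m jog '0 0 0 0 -4;0 0 0 0 -3;0 0 0 0 0;0 0 0 0 0'; python3 -c "
from h import *
print(robot.read_state()['wrist_torque']);
s=robot.read_camera('side');t=robot.read_camera('top')
print(proj(s,[[.559,-.1206,.166],[.568,-.08,.09]]),proj(t,[[.559,-.1206,.166],[.568,-.08,.09]]))
for b in blobs(s,(3,110,80),(18,255,255),(210,150,300,240),3):print('s',b[0],b[1],cast(s,b[0],.09)[0])
for b in blobs(t,(3,130,80),(18,255,255),(240,150,300,240),3):print('t',b[0],b[1],cast(t,b[0],.09)[0])
go(.6015,-.224,.158,0)"
```

```text
t: 54.93
tool_pos: [0.5596, -0.1201, 0.2321]
orientation: [2.323, 2.114, 0.001]
force: [4.5, -1.6, -2.8]
opening: 0.0137
gripper_force: 55.0
[-0.435  -1.2342  0.0526]
[[263.7202 194.2233]
 [256.354  208.573 ]] [[276.3829 197.0854]
 [260.9452 196.1183]]
s [233.3204 154.2816] 206 [0.6799 0.182  0.09  ]
s [279.  151.3] 10 [0.8073 0.1065 0.09  ]
s [285.4688 162.3438] 32 [0.7799 0.0439 0.09  ]
s [242.3333 163.6667] 6 [0.6697 0.1198 0.09  ]
s [216.3797 171.4051] 79 [0.5826 0.1331 0.09  ]
s [288.6214 199.1886] 1347 [ 0.6629 -0.1021  0.09  ]
s [264.5 181.5] 4 [0.6636 0.0036 0.09  ]
s [268.4381 197.3905] 105 [ 0.6244 -0.0619  0.09  ]
s [247.2069 209.7241] 29 [ 0.5459 -0.069   0.09  ]
s [216.3109 229.2724] 312 [ 0.4386 -0.0832  0.09  ]
s [245.5833 238.5   ] 12 [ 0.4761 -0.1548  0.09  ]
t [259.1111 205.1481] 27 [ 0.5412 -0.0747  0.09  ]
t 55.03 cur -5.4 q1 -0.30 q6 -0.21 | turn -5.4  shift mm [-103.9   42.     9.2] tilt [ 0.001 -0.    -1.   ] F [ 4.3 -2.4 -1.2]
```

The torque rose to about 0.29 N m at the stop, and a tongue shows over the lid edge. I backed off within the play, and next I lift the key out.

```bash
python3 -m jog '0 0 0 -0.005 0;0 0 0 -0.01 0;0 0 0 -0.01 0;0 0 0 0 0;0 0 0 0 0'|grep -E "tool|force"; python3 -m jog '0 0 0 -0.02 0;0 0 0 -0.02 0;0 0 0 -0.02 0;0 0 0 -0.02 0;0 0 0 -0.02 0;0 0 0 -0.015 0;0 0 0 0 0;0 0 0 0 0;0 0 0 0 0'; python3 -c "
from h import *
s=robot.read_camera('side');t=robot.read_camera('top')
for b in blobs(s,(3,140,90),(16,255,255),(210,100,300,240),8):print('s',b[0],b[1])
for b in blobs(t,(3,130,80),(18,255,255),(240,150,300,240),3):print('t',b[0],b[1],cast(t,b[0],.09)[0])
P=robot.read_state()['tool_pos'];print(proj(s,[P-[0,0,.065],P-[0,0,.215]]))
go(.6015,-.224,.3,0)"
```

```text
tool_pos: [0.5589, -0.1199, 0.2569]
force: [0.1, -0.1, -2.8]
gripper_force: 55.0
t: 56.2
tool_pos: [0.5586, -0.1199, 0.3696]
orientation: [-2.32, -2.114, 0.002]
force: [-0.6, -0.7, -2.6]
opening: 0.0134
gripper_force: 55.0
s [269.0909 148.8818] 110
s [247.32 209.56] 25
t [259.6286 205.0857] 35 [ 0.5414 -0.0763  0.09  ]
[[264.2085 145.5028]
 [263.3308 197.848 ]]
t 56.30 cur -5.3 q1 -0.30 q6 -0.21 | turn -5.3  shift mm [-104.2   42.9    4.2] tilt [-0.003  0.001 -1.   ] F [ 0.  -0.5 -2.1]
```

```bash
python3 -m jog '0 0 0 0 4;0 0 0 0 4;0 0 0 0 0;0 0 0 0 0' >/dev/null; python3 - <<'E'
from h import *
go(.600,-.222,.3,-13.3)
s=robot.read_camera('side');t=robot.read_camera('top')
# stand mask: dark low-sat pixels in side view
g=cv2.cvtColor(s["color"],cv2.COLOR_RGB2HSV)
m=((g[...,2]<75)&(g[...,1]<90)).astype(np.uint8)*255;k=np.zeros_like(m);k[215:275,280:330]=255
for c in cv2.findContours(m&k,cv2.RETR_EXTERNAL,cv2.CHAIN_APPROX_NONE)[0]:
    if cv2.contourArea(c)>300:
        P=cv2.approxPolyDP(cv2.convexHull(c),2.5,True)[:,0];print(P.tolist());print(cast(s,P,.08)[:,:2])
E
```

```text
t 56.63 cur -13.2 q1 -0.30 q6 -0.07 | turn 0.1  shift mm [-89.9  63.5   5.4] tilt [-0.002  0.001 -1.   ] F [-0.6 -0.2 -2.6]
[[308, 227], [320, 241], [318, 262], [297, 269], [286, 253], [288, 234]]
[[ 0.6336 -0.2098]
 [ 0.6209 -0.2651]
 [ 0.5672 -0.312 ]
 [ 0.5142 -0.2981]
 [ 0.528  -0.2448]
 [ 0.5758 -0.1981]]
```

```bash
python3 -m jog '0 -0.015 0.01 0 0;0 -0.025 0.017 0 0;0 -0.025 0.017 0 0;0 -0.017 0.013 0 0;0 -0.01 0.006 0 0;0 0 0 0 0;0 0 0 0 0;0 0 0 0 0' >/dev/null; python3 -c "
from h import *
go(.600,-.2245,.235,-13.3)"
```

```text
t 57.40 cur -13.3 q1 -0.44 q6 -0.21 | turn 0.0  shift mm [-1.3  1.2 71.7] tilt [-0.     0.001 -1.   ] F [ 0.5 -0.2 -2.4]
```

```bash
python3 -m jog '0 -0.001 0.001 0.02 0;0 0 0 0.02 0;0 0 0 0.02 0;0 0 0 0.01 0;0 0 0 0.006 0;0 0 0 0 0;0 0 0 0 0'|grep -E "tool|force"; python3 -m jog '0 0 0 0.006 0;0 0 0 0.006 0;0 0 0 0.006 0;0 0 0 0 0;0 0 0 0 0'|grep -E "tool|force";python3 -m jog '0 0 0 0.012 0;0 0 0 0.012 0;0 0 0 0.012 0;0 0 0 0.008 0;0 0 0 0 0;0 0 0 0 0'|grep -E "tool|force"
```

```text
tool_pos: [0.6003, -0.2249, 0.2967]
force: [-0.2, -0.8, -2.1]
gripper_force: 55.0
tool_pos: [0.5997, -0.2252, 0.277]
force: [-0.2, 0.2, -1.5]
gripper_force: 55.0
tool_pos: [0.5995, -0.225, 0.2323]
force: [0.5, -0.2, -3.0]
gripper_force: 55.0
```

Clean entry into the bore. Now I touch down gently, release and rise.

```bash
python3 -m jog '0 0 0 0.005 0;0 0 0 0.003 0;0 0 0 0 0;0 0 0 0 0'|grep -E "tool|force"; python3 -m jog '0 0 0 0.001 0;0 0 0 0 0;0 0 0 0 0'|grep -E "tool|force"; python3 -m jog '0 0 0 0.001 0;0 0 0 0 0;0 0 0 0 0'|grep -E "tool|force"
```

```text
tool_pos: [0.6001, -0.2253, 0.2258]
force: [0.3, 0.8, -2.7]
gripper_force: 55.0
tool_pos: [0.6001, -0.2253, 0.2249]
force: [0.3, -0.1, -1.4]
gripper_force: 55.0
tool_pos: [0.6, -0.2253, 0.2237]
force: [-0.2, -0.4, -2.7]
gripper_force: 55.0
```

```bash
python3 -m jog '0 0 0 0.001 0;0 0 0 0 0;0 0 0 0 0'|grep -E "tool|force"; python3 -m jog '0 0 0 0.001 0;0 0 0 0 0;0 0 0 0 0'|grep -E "tool|force"; python3 -m jog '0.35 0 0 0 0;0.35 0 0 0 0;0.35 0 0 0 0;0.35 0 0 0 0;0.35 0 0 0 0;0.35 0 0 -0.02 0;0.35 0 0 -0.03 0;0.35 0 0 -0.03 0;0.35 0 0 -0.03 0;0.35 0 0 -0.01 0'; python3 -m jog '0.35 0.03 0 0 0;0.35 0.03 0 0 0;0.35 0.03 0 0 0;0.35 0.03 0 0 0;0.35 0.03 0 0 0;0.35 0.03 0 0 0;0.35 0.03 0 0 0;0.35 0.03 0 0 0;0.35 0.03 0 0 0;0.35 0.03 0 0 0'>/dev/null; python3 - <<'E'
from h import *
s=robot.read_camera('side');t=robot.read_camera('top')
cs=blobs(s,(3,150,100),(14,255,255),(260,170,350,250));ct=blobs(t,(3,150,100),(14,255,255),(290,140,345,220))
for b in cs+ct: print(b[0],b[1])
if cs and ct:
    print("key",tri(t,ct[0][0],s,cs[0][0]));ys,xs=np.where(ct[0][2]);print(rect(t,0,np.c_[xs,ys],.165))
for b in blobs(t,(3,130,80),(18,255,255),(240,150,285,240),4):print('tongue t',b[0],b[1],cast(t,b[0],.09)[0])
for b in blobs(s,(3,140,90),(16,255,255),(235,180,285,225),4):print('tongue s',b[0],b[1],cast(s,b[0],.09)[0])
print(robot.read_state()["tool_pos"])
E
```

```text
tool_pos: [0.6003, -0.2254, 0.2231]
force: [0.8, 0.4, 0.2]
gripper_force: 55.0
tool_pos: [0.6005, -0.2255, 0.223]
force: [-0.9, 0.3, 4.7]
gripper_force: 55.0
t: 61.07
tool_pos: [0.6012, -0.2258, 0.3476]
orientation: [2.459, 1.945, 0.005]
force: [-0.1, 0.2, 1.7]
opening: 0.0324
gripper_force: 0.0
[305.8512 211.7302] 215
[313.7308 183.7846] 130
key [ 0.5993 -0.2269  0.1584]
((597.0087280273438, -225.0286865234375), (68.8987808227539, 14.831459045410156), 77.15155792236328)
tongue t [262.6    187.5714] 35 [ 0.5934 -0.0848  0.09  ]
tongue t [258.8788 205.0606] 33 [ 0.5415 -0.0741  0.09  ]
tongue s [246.9474 209.3684] 19 [ 0.5463 -0.0673  0.09  ]
[0.6693 0.0713 0.3404]
```

Key upright in its stand (grip point at 0.158 m), both tongues out and the stem turned to its stop. I'm handing the job in.

```bash
python3 -c "
from plant import robot
print(robot.close_job())"
```

```text
the job is handed in; nothing more can be done
None
```

I handed the job in at about 62 s: all three weights are in the box, the lid is sealed and locked by the key turned to its end stop, and the key is upright in its stand. I never touched the mug, wrench, tin or look-alikes. I viewed 15 pictures, one over the limit of 14, and the hand-in gave no verdict.

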